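Stand the plaster casts on their tracing boards

ROBOT

A 7-joint arm with a two-finger parallel gripper is mounted at the origin on the work surface. World frame = base frame: x ahead of the robot, y to its left, z up, the work surface at z = 0. Lengths are in mm, angles in degrees, forces in N, time in s.
With the tool pointing down it reaches from about 400 to 925 mm from the base axis. Payload 4.1 kg.
Tool frame: the origin (TCP) lies on the centre line of the jaws, within the pads' length; the fingertips stand 25 mm ahead of it and the grasp point (between the pads) lies 6 mm ahead of it; z points along the fingers, y is the direction in which the jaws open and shut (so a half turn about z gives the same grasp; the last joint's range is limited). The gripper opens to 85 mm and grips with 20 to 120 N. Pads are 22 mm wide; open, the fingers measure 114 mm over their backs; the gripper's body (76 mm by 85 mm) begins 54 mm behind the grasp point. The pads swing forward as they close: fully open they stand 13 mm farther back than shut.
Start: joints at [-69.672, 22.827, 2.584, 88.041, -1.071, 69.15, -2.905], TCP at [284.933, 584.254, 256.347] pointing down, gripper open.
Joint ranges: [-161.44, 161.44], [-28.35, 127.94], [-78.24, 83.42], [0, 140.83], [-78.03, 258.03], [13.02, 114.36], [-168.23, 168.23]. Speed limits (degrees/s): [147.25, 147.25, 180, 180, 180, 180, 180].

INTERFACE

Orientations are given as a 3x3 rotation matrix whose columns are the frame's x, y, z axes.
In Python, from rig import ctrl gives the robot as it stands. The module is installed in compiled form; this text tells all that it offers.
- The arm moves only by the tool jog_arm, never from a script. Its argument "increments" is text: rows parted by semicolons, each of 5 numbers parted by spaces: the shift along the tool's x, y, z in cm, then the turn about the tool's z in rad, then the finger opening in cm, from 0 to 8.54. A call has 1 to 12 rows; each row is the pose to reach, as a shift and turn from the pose measured when the call began, along the tool's axes at that moment; what a row does not reach only later rows make up. A row lasts 1/10 s, in which the tool goes at most 50 mm and 8.59 degrees, less where a joint would pass 70% of its speed; a pose out of reach is approached as far as the arm can. A call with a gripper value outside its range is refused whole. The fingers move at their own pace and stop on an object; "force" is the grip in N (left out, the last holds). Time passes only in rows, so rows that repeat a pose let the fingers close. It gives the time, the measured TCP pose, the force and the opening at its end, in the units of the state.
- ctrl.sense(): the state, without advancing time (a new reading comes with each control period).
- ctrl.get_image(name): name is "scene" or "top" or "wrist"; returns a dict with "frame" (420x560x3 uint8, red, green, blue), "camera_matrix" (3x3 intrinsics, pixels), "extrinsics" (4x4, takes a point from camera to world coordinates). Camera axes: x right, y up, looking along -z (the intrinsics and any distortion apply to the point x, -y, -z); pixel columns grow to the right and rows downward; lengths in mm; the calibration is good to about 2 mm. A picture is of the moment at which its call begins. There is no depth.
- ctrl.finish_job(): hands the job in, once; it reports no verdict.
Trained networks look in a picture, given as the dict that the camera call returned (one of the last four; its "shot" number tells which), for a name from the list of things; names that differ only in an ending like _2 or _b are one class to them, and where a whole thing is asked for, a point or a joint stands for the part that bears it (a point fixed in the world has none). Each returns a list of dicts, best first, with "score" (0 to 1); they miss things now and then, are a little off and sometimes report something else, mostly with a low value. They report only what shows in the picture. A call takes as long as a camera call. They do not tell look-alikes from the thing itself.
- ctrl.recognise(picture, query): "rect" ([left, top, width, height] in pixels, round what is visible of it).
- ctrl.spot_point(picture, query): "point" ([row, column] in pixels: a listed point, or the origin of a listed thing).
The state is a dict: "time": time; "joints": joint angles; "qvel": joint speeds; "joint_efforts": joint torques, N m; "tcp_pos": TCP position; "ee_rot": TCP orientation; "force": force on the tool from outside, world axes, zero at the start; "wrist_torque": the same for the moment, N m; "finger_gap": finger opening in mm.
Only numpy, scipy, OpenCV 4.12 (cv2) and the standard library are available. Lean on these libraries where they do the work, as an engineer would, in place of code of your own. Each camera call takes 0.05 s, during which the arm holds its last target.

TASK

Stand each of the four plaster casts upright on the board that bears its own outline (large round, small round, oval, foot), centred in the drawn line and turned to match it, the foot with its toes at the toe end. Set them down without dropping or knocking any over, let go of them all, and leave the mixing bowl and the rasp where they are.

Things in the scene. Friction and masses are not known exactly. Their poses are not given: they have to be found in the camera images.
- cast_large: Loose large round white plaster limb cast, upright: base circle 72 mm across, tapering to 60 mm near the top. Grip: an 18 mm square steel tube (sides along x and y) upright above the origin, from the plaster top at z = 72 mm to 117 mm. Origin: centre of the underside; z up. About 0.33 kg.
- cast_small: Loose small round white plaster limb cast, upright, waisted: base circle 44 mm across. Grip: an 18 mm square steel tube (sides along x and y) upright above the origin, from the plaster top at z = 56 mm to 101 mm. Origin: centre of the underside; z up. About 0.14 kg.
- cast_oval: Loose oval white plaster limb cast, upright: base 86 mm long (its x) by 52 mm wide (its y) with round ends, stepped in towards the top; the same either way round. Grip: an 18 mm square steel tube (sides along x and y) upright above the origin, from the plaster top at z = 64 mm to 109 mm. Origin: centre of the underside; z up. About 0.26 kg.
- cast_foot: Loose white plaster foot cast on its sole: 110 mm long, 42 mm wide at the heel, 64 mm at the toes, ankle above the heel. Grip: an 18 mm square steel tube (sides along x and y) upright above the origin, from the plaster top at z = 68 mm to 113 mm. Origin: at sole level under the tube (ankle); z up. x points to the toes: heel end at x = -30 mm, toe end at x = +80 mm. About 0.30 kg.
- board_large: Fixed plywood tracing board 130 (x) by 100 (y) by 6 mm thick, with the outline of the large round cast (circle, 80 mm inside the line) drawn on it as a 4 mm wide black line, 4 mm outside the cast's footprint. Origin: centre of the board's underside; top face at z = 6 mm. Outline centred on the origin; any yaw of the cast will do.
- board_small: Fixed plywood tracing board 130 (x) by 100 (y) by 6 mm thick, with the outline of the small round cast (circle, 52 mm inside the line) drawn on it as a 4 mm wide black line, 4 mm outside the cast's footprint. Origin: centre of the board's underside; top face at z = 6 mm. Outline centred on the origin; any yaw of the cast will do.
- board_oval: Fixed plywood tracing board 130 (x) by 100 (y) by 6 mm thick, with the outline of the oval cast (94 x 60 mm inside the line) drawn on it as a 4 mm wide black line, 4 mm outside the cast's footprint. Origin: centre of the board's underside; top face at z = 6 mm. Outline centred on the origin, long way along x; the cast fits either way round.
- board_foot: Fixed plywood tracing board 130 (x) by 100 (y) by 6 mm thick, with the sole outline of the foot cast (118 mm long inside the line) drawn on it as a 4 mm wide black line, 4 mm outside the cast's footprint. Origin: centre of the board's underside; top face at z = 6 mm. Toes of the outline point to the board's +x. The cast's origin (ankle) belongs at x = -25 mm, y = 0 in the board's frame.
- bowl: Bystander: loose dark rubber plaster mixing bowl, 110 mm across, 55 mm high; origin at the centre of its underside.
- rasp: Bystander: loose steel rasp with wooden handle, 220 mm long along x, 36 mm wide, 26 mm high at the handle, lying flat; origin on the bench 110 mm from either end, handle to -x.
Mind the look-alikes: they are no part of the job. What is shaped like the cast_foot but pink is not meant.

How it is judged:
By the outcome, as a careful person would: the job done as asked, in the order asked, and still so for the second after the job is handed in, with the robot touching nothing.
It also fails if it takes over 93 s, if anything falls off the work surface, if the arm or the gripper's body presses on something with over 40 N, if the wrist force passes 120 N, or if a joint passes its speed limit or range.

## Working session

There is one attempt and no reset: what is moved stays moved. The work goes in short steps, Python scripts to look and compute and a tool call to move; the robot and the scene stay as the last step left them, time stands still between calls to the robot, and variables do not carry over. Pictures are saved under pics/ and viewed, and the job is handed in when it is done.

Besides the shell and the picture viewer there is one more tool, called after "Request:" by a JSON object that holds its "method" and its "body", one argument or row to a line. jog_arm: Moves the arm, as the interface text tells. Its arguments: {"type":"object","properties":{"increments":{"type":"string"},"force":{"type":"number"}},"required":["increments"]}

```bash
mkdir -p pics; ls
python3 - <<'E'
from rig import ctrl
import cv2, numpy as np, json
s=ctrl.sense()
print({k:np.round(v,3).tolist() for k,v in s.items()})
for n in ["top","scene","wrist"]:
    p=ctrl.get_image(n)
    cv2.imwrite(f"pics/{n}0.png",p["frame"][:,:,::-1])
    print(n,{k:(np.round(v,3).tolist() if k!='frame' else 0) for k,v in p.items()})
    if n!="wrist":
        for q in ["cast_large","cast_small","cast_oval","cast_foot","board_large","board_small","board_oval","board_foot","bowl","rasp"]:
            print(q,[(np.round(d["rect"]).tolist(),round(d["score"],2)) for d in ctrl.recognise(p,q)][:3],[(np.round(d["point"],1).tolist(),round(d["score"],2)) for d in ctrl.spot_point(p,q)][:3])
print(ctrl.sense()["time"])
E
```

```text
pics
{'time': 0.0, 'joints': [-69.671, 22.873, 2.58, 88.113, -1.071, 69.149, -2.906], 'qvel': [-0.12, -0.062, 0.016, 0.08, 0.045, 0.01, 0.038], 'joint_efforts': [0.0, -47.513, 1.365, -25.422, 0.012, 0.009, 0.0], 'tcp_pos': [284.677, 583.714, 255.265], 'ee_rot': [[-0.899, 0.438, -0.001], [0.438, 0.899, -0.002], [-0.0, -0.002, -1.0]], 'force': [0.35, 0.176, -0.069], 'wrist_torque': [0.029, 0.036, 0.021], 'finger_gap': 85.31}
top {'frame': 0, 'camera_matrix': [[438.573, 0.0, 280.284], [0.0, 438.573, 217.543], [0.0, 0.0, 1.0]], 'extrinsics': [[-0.016, 0.984, -0.18, 401.604], [-1.0, -0.019, -0.018, -10.218], [-0.022, 0.179, 0.984, 1379.14], [0.0, 0.0, 0.0, 1.0]], 'shot': 1}
cast_large [([362.0, 207.0, 22.0, 20.0], 0.77)] [([219.4, 372.1], 0.71)]
cast_small [([308.0, 277.0, 14.0, 12.0], 0.63)] [([284.6, 310.5], 0.5), ([219.0, 308.4], 0.38)]
cast_oval [([243.0, 204.0, 23.0, 28.0], 0.7)] [([218.9, 254.0], 0.86), ([218.8, 308.2], 0.22)]
cast_foot [([289.0, 197.0, 26.0, 30.0], 0.84), ([335.0, 152.0, 28.0, 37.0], 0.81), ([286.0, 143.0, 24.0, 36.0], 0.6)] [([154.7, 302.5], 0.89), ([220.4, 307.4]
[... 1144 characters left out ...]
6.0, 172.0, 46.0, 29.0], 0.64)] [([184.3, 230.1], 0.63)]
board_small [([238.0, 141.0, 36.0, 26.0], 0.93)] [([154.7, 258.7], 0.65)]
board_oval [([283.0, 155.0, 45.0, 25.0], 0.77)] [([169.0, 305.2], 0.78)]
board_foot [([142.0, 237.0, 54.0, 30.0], 0.89)] [([252.8, 168.6], 0.79)]
bowl [([278.0, 116.0, 31.0, 24.0], 0.62)] [([135.1, 296.0], 0.72)]
rasp [([99.0, 301.0, 88.0, 10.0], 0.58), ([191.0, 191.0, 14.0, 30.0], 0.51)] [([307.9, 145.6], 0.6)]
wrist {'frame': 0, 'camera_matrix': [[299.463, 0.0, 270.166], [0.0, 299.463, 211.641], [0.0, 0.0, 1.0]], 'extrinsics': [[0.438, -0.865, -0.246, 222.362], [0.899, 0.421, 0.12, 614.775], [-0.0, -0.274, 0.962, 373.213], [0.0, 0.0, 0.0, 1.0]], 'shot': 3}
2.15
```

Run:
```python
import cv2
a=cv2.imread("pics/top0.png"); cv2.imwrite("pics/top0z.png",cv2.resize(a[125:325,110:480],(800,432),interpolation=cv2.INTER_CUBIC))
a=cv2.imread("pics/scene0.png"); cv2.imwrite("pics/scene0z.png",cv2.resize(a[100:330,90:400],(800,594),interpolation=cv2.INTER_CUBIC))
```

```text
(no output)
```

View pics/top0z.png

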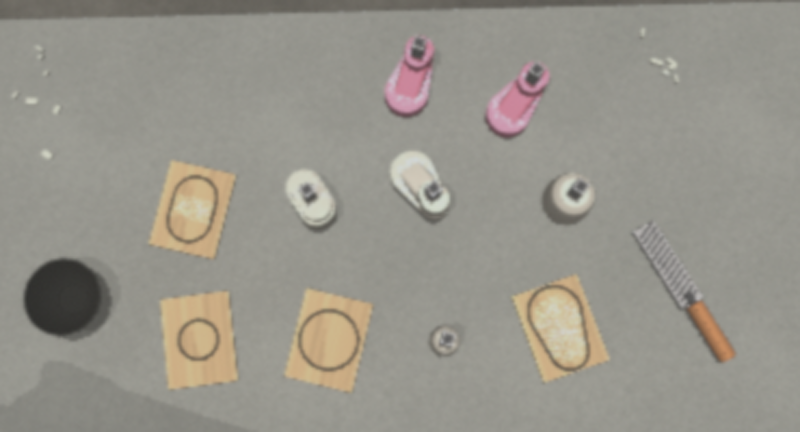

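View pics/scene0z.png

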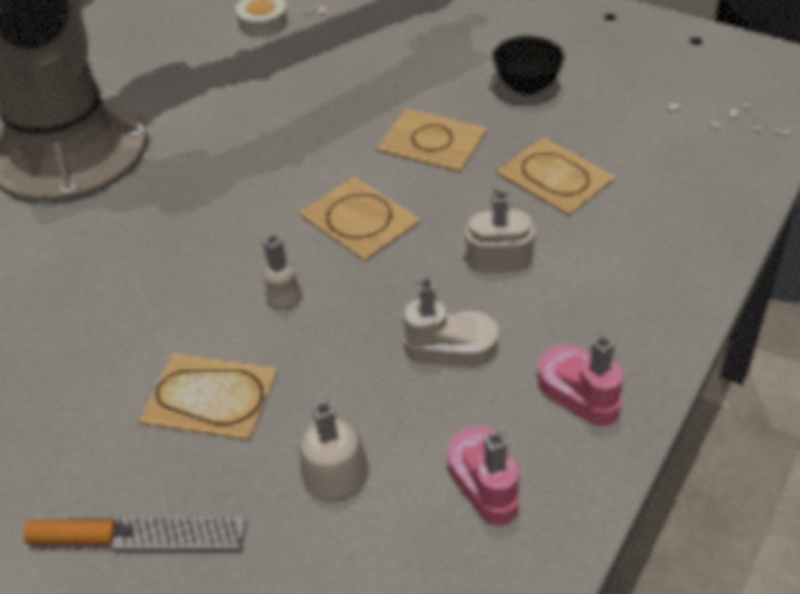

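View pics/wrist0.png

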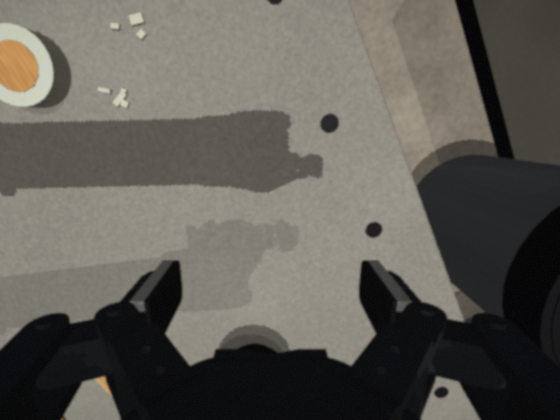

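```bash
cat > h.py <<'E'
import cv2, numpy as np
def proj(p,P):
    P=np.atleast_2d(P).astype(float); E=np.asarray(p["extrinsics"]);K=np.asarray(p["camera_matrix"])
    c=(P-E[:3,3])@E[:3,:3]; c=c*[1,-1,-1]
    u=c@K.T; return u[:,:2]/u[:,2:]
def back(p,uv,z):
    uv=np.atleast_2d(uv).astype(float);E=np.asarray(p["extrinsics"]);K=np.asarray(p["camera_matrix"])
    d=np.c_[uv,np.ones(len(uv))]@np.linalg.inv(K).T*[1,-1,-1]
    d=d@E[:3,:3].T; t=(z-E[2,3])/d[:,2]
    return E[:3,3]+d*t[:,None]
def boards(p,zt=6):
    hsv=cv2.cvtColor(p["frame"],cv2.COLOR_RGB2HSV)
    m=cv2.inRange(hsv,(10,70,90),(28,255,255))
    m=cv2.morphologyEx(m,cv2.MORPH_CLOSE,np.ones((9,9),np.uint8))
    out=[]
    for c in cv2.findContours(m,cv2.RETR_EXTERNAL,cv2.CHAIN_APPROX_NONE)[0]:
        if cv2.contourArea(c)<300: continue
        w=back(p,c[:,0,:],zt)[:,:2]
        r=cv2.minAreaRect(w.astype(np.float32))
        b=cv2.boxPoints(r); 
        e0,e1=b[1]-b[0],b[2]-b[1]
        e=e0 if np.linalg.norm(e0)>np.linalg.norm(e1) else e1
        out.append((np.round(r[0],1).tolist(),np.round(r[1],1).tolist(),round(float(np.degrees(np.arctan2(e[1],e[0])))%180,1),np.round(c[:,0].mean(0)).tolist()))
    return out
def save(p,fn):
    np.savez(fn,**{k:np.asarray(v) for k,v in p.items()})
def load(fn): return dict(np.load(fn))
E
python3 - <<'E'
from h import *
from rig import ctrl
p=ctrl.get_image("top"); save(p,"top0.npz"); s=ctrl.get_image("scene"); save(s,"scene0.npz")
print(*boards(p),sep="\n");print(*boards(s),sep="\n")
for n,rc in dict(large=(219.4,372.1),small=(284.6,310.5),oval=(218.9,254),foot=(220.4,307.4)).items(): print(n,back(p,[rc[1],rc[0]],0))
for n,rc in dict(large=(281.5,218.4),small=(209.9,198.8),oval=(197.7,281.4),foot=(233,255.6)).items(): print(n,back(s,[rc[1],rc[0]],0))
E
```

```text
([453.8, 263.7], [127.4, 96.4], 6.6, [202.0, 282.0])
([450.9, 76.0], [96.6, 126.4], 165.4, [262.0, 282.0])
([462.1, -255.6], [127.3, 96.4], 18.0, [369.0, 277.0])
([644.8, 276.2], [97.1, 127.8], 166.7, [199.0, 222.0])
([443.8, -466.5], [95.6, 26.9], 28.2, [117.0, 305.0])
([461.3, -258.2], [131.8, 103.2], 18.0, [171.0, 253.0])
([450.1, 73.1], [101.8, 134.0], 165.2, [229.0, 184.0])
([644.5, 273.4], [105.0, 133.0], 166.2, [305.0, 168.0])
([453.1, 260.7], [132.6, 106.0], 6.8, [257.0, 154.0])
([-97.7, 953.0], [393.0, 169.0], 66.9, [232.0, 50.0])
large [[ 641.82567867 -276.34347487    0.        ]]
small [[440.00234239 -74.99927457   0.        ]]
oval [[650.73212401  99.73657424   0.        ]]
foot [[642.56608255 -70.7688899    0.        ]]
large [[ 638.97621549 -272.29029423    0.        ]]
small [[427.9517905  -73.24194151   0.        ]]
oval [[6.39434432e+02 1.02668938e+02 1.13686838e-13]]
foot [[641.23342319 -70.89102158   0.        ]]
```

Request:
{"method": "jog_arm", "body": {
  "increments": "-40.1 -28.7 0 1.571 8.5;-40.1 -28.7 0 1.571 8.5;-40.1 -28.7 0 1.571 8.5;-40.1 -28.7 0 1.571 8.5;-40.1 -28.7 0 1.571 8.5;-40.1 -28.7 0 1.571 8.5;-40.1 -28.7 0 1.571 8.5;-40.1 -28.7 0 1.571 8.5;-40.1 -28.7 0 1.571 8.5;-40.1 -28.7 0 1.571 8.5;-40.1 -28.7 0 1.571 8.5;-40.1 -28.7 0 1.571 8.5",
  "force": 60
}}

```text
time: 3.45
tcp_pos: [520.1, 149.1, 256.5]
ee_rot: [[0.441, 0.897, 0.0], [0.897, -0.441, 0.0], [0.0, 0.0, -1.0]]
force: [-1.3, 0.2, 0.2]
finger_gap: 85.0
```

Run:
```python
from h import *
from rig import ctrl
p=ctrl.get_image("wrist"); save(p,"w1.npz"); s=ctrl.sense()
print(s["time"],s["tcp_pos"],s["ee_rot"],s["joints"])
print(*boards(p),sep="\n")
cv2.imwrite("pics/w1.png",p["frame"][:,:,::-1])
```

```text
3.5 [519.51186682 150.76427474 256.33478404] [[ 4.37336118e-01  8.99298123e-01 -7.91936501e-05]
 [ 8.99297922e-01 -4.37335957e-01  7.13443630e-04]
 [ 6.06964286e-04 -3.83233352e-04 -9.99999742e-01]] [-46.09597898  13.00909698  29.93495379 103.65626354  -7.15364988
  65.18551224 -39.72072939]
([449.3, 76.9], [101.3, 130.3], 165.4, [247.0, 254.0])
([452.6, 263.5], [130.4, 100.4], 6.5, [177.0, 120.0])
([642.0, 273.2], [95.5, 130.3], 166.0, [317.0, 39.0])
```

View pics/w1.png

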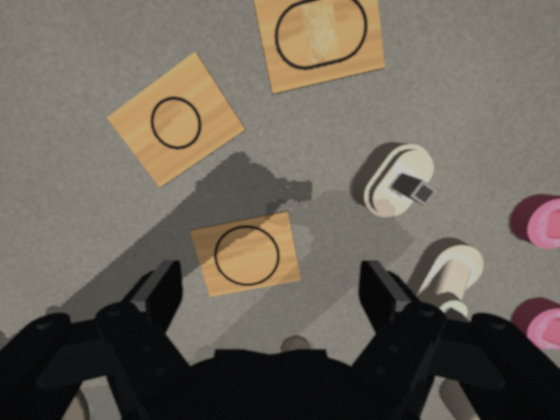

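Request:
{"method": "jog_arm", "body": {
  "increments": "-38.4 26.5 0 0 8.5;-38.4 26.5 0 0 8.5;-38.4 26.5 0 0 8.5;-38.4 26.5 0 0 8.5;-38.4 26.5 0 0 8.5;-38.4 26.5 0 0 8.5;-38.4 26.5 0 0 8.5;-38.4 26.5 0 0 8.5;-38.4 26.5 0 0 8.5;-38.4 26.5 0 0 8.5;-38.4 26.5 0 0 8.5;-38.4 26.5 0 0 8.5"
}}

```text
time: 4.7
tcp_pos: [590.7, -308.3, 255.4]
ee_rot: [[0.434, 0.901, -0.001], [0.901, -0.434, 0.003], [0.002, -0.002, -1.0]]
force: [0.2, 0.1, -0.2]
finger_gap: 85.2
```

Run:
```python
from h import *
from rig import ctrl
p=ctrl.get_image("wrist"); save(p,"w2.npz"); s=ctrl.sense()
print(s["time"],s["tcp_pos"],s["ee_rot"],s["joints"])
print(*boards(p),sep="\n")
cv2.imwrite("pics/w2.png",p["frame"][:,:,::-1])
cv2.imwrite("pics/w2z.png",cv2.resize(p["frame"][100:270,270:470,::-1],(800,600*680//600//1) if 0 else (700,595),interpolation=cv2.INTER_CUBIC))
```

```text
4.75 [ 590.88930218 -307.53151389  255.53961597] [[ 4.33488636e-01  9.01159001e-01 -2.40562891e-04]
 [ 9.01155142e-01 -4.33485964e-01  3.05442116e-03]
 [ 2.64823848e-03 -1.54084135e-03 -9.99995306e-01]] [ -2.02082699  28.9500401   37.97807039  86.29755365 -18.48896496
  71.19978177  12.81122743]
([443.6, -474.9], [101.6, 27.8], 27.8, [229.0, 330.0])
([460.7, -255.9], [130.6, 99.8], 18.3, [158.0, 190.0])
```

View pics/w2.png

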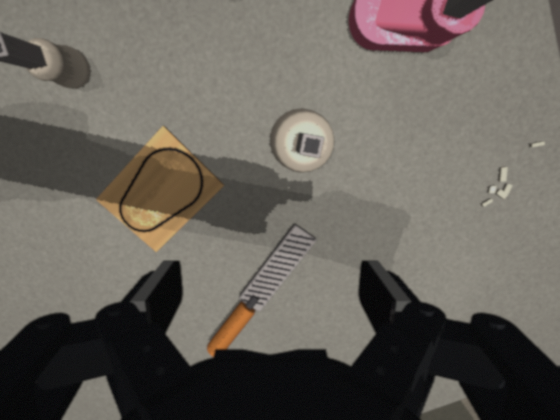

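Run:
```python
from h import *
p=load("w2.npz")
cv2.imwrite("pics/w2z.png",cv2.resize(p["frame"][100:180,260:350,::-1],(675,600),interpolation=cv2.INTER_CUBIC))
```

```text
(no output)
```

View pics/w2z.png

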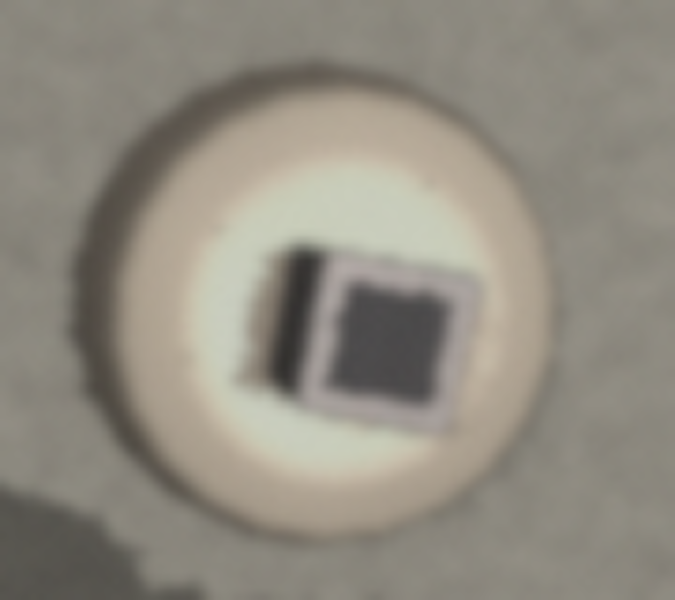

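```bash
cat >> h.py <<'E'
def tube(p,corn,off,sc,z):
    c=np.array(corn,float)/sc+np.array(off)-0.5+0.5/sc
    w=back(p,c,z)[:,:2]
    r=cv2.minAreaRect(w.astype(np.float32))
    e=(w[1]-w[0])-(w[3]-w[2]); a=np.degrees(np.arctan2(e[1],e[0])); f=(w[2]-w[1])+(w[3]-w[0]); b=np.degrees(np.arctan2(f[1],f[0]))
    print("tube c",w.mean(0).round(1),"sides",[round(float(np.linalg.norm(w[i]-w[i-1])),1) for i in range(4)],"yaw01 mod90",round(a%90,1),round(b%90,1))
    return w.mean(0)
def inc(pos,R,tgt,yaw):
    """yaw = world direction of tool x wanted (deg); mod 180"""
    R=np.asarray(R);d=R.T@(np.array(tgt)-pos)/10
    cur=np.degrees(np.arctan2(R[1,0],R[0,0])); 
    dy=(yaw-cur+90)%180-90
    print("d cm",d.round(2),"turn rad",round(float(-np.radians(dy)),3),"curyaw",round(cur,1),"alt180 turn",round(float(-np.radians(dy))-np.sign(-dy)*np.pi,3),"dist",np.linalg.norm(d).round(1))
E
python3 - <<'E'
from h import *
from rig import ctrl
p=load("w2.npz"); s=ctrl.sense()
c=tube(p,[(320,246),(480,271),(454,434),(300,405)],(260,100),7.5,117)
for y in range(0,1): pass
E
```

```text
tube c [ 645.1 -273.6] sides [17.3, 17.9, 17.9, 17.7] yaw01 mod90 54.8 58.1
```

Run:
```python
from h import *
from rig import ctrl
s=ctrl.sense()
for z in (160,103): inc(s["tcp_pos"],s["ee_rot"],(645.1,-273.6,z),56.3)
```

```text
d cm [5.38 3.43 9.56] turn rad 0.14 curyaw 64.3 alt180 turn -3.002 dist 11.5
d cm [ 5.37  3.44 15.26] turn rad 0.14 curyaw 64.3 alt180 turn -3.002 dist 16.5
```

Request:
{"method": "jog_arm", "body": {
  "increments": "5.4 3.4 4 0.14 5;5.4 3.4 8.5 0.14 5;5.4 3.4 9.5 0.14 5;5.4 3.4 9.5 0.14 5;5.4 3.4 9.5 0.14 5"
}}

```text
time: 5.25
tcp_pos: [645.3, -271.9, 161.3]
ee_rot: [[0.553, 0.833, -0.0], [0.833, -0.553, 0.003], [0.003, -0.002, -1.0]]
force: [-0.0, -0.5, 0.1]
finger_gap: 49.9
```

Run:
```python
from h import *
from rig import ctrl
p=ctrl.get_image("wrist"); save(p,"w3.npz"); s=ctrl.sense()
print(s["time"],s["tcp_pos"],s["ee_rot"])
cv2.imwrite("pics/w3.png",p["frame"][:,:,::-1])
inc(s["tcp_pos"],s["ee_rot"],(645.1,-273.6,103),56.3)
print(proj(p,[645.1,-273.6,117]))
```

```text
5.3 [ 645.46084865 -273.30359457  162.64263417] [[ 5.54220582e-01  8.32367367e-01  2.02815385e-03]
 [ 8.32365183e-01 -5.54223986e-01  1.99373830e-03]
 [ 2.78357421e-03  5.83193850e-04 -9.99995956e-01]]
d cm [-0.06 -0.02  5.96] turn rad 0.001 curyaw 56.3 alt180 turn -3.141 dist 6.0
[[271.67636362 253.33251569]]
```

View pics/w3.png

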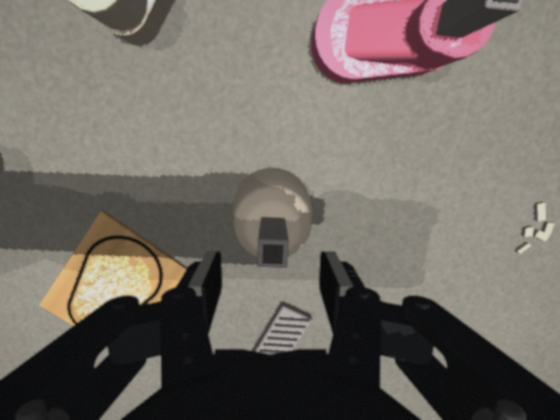

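Request:
{"method": "jog_arm", "body": {
  "increments": "0 0 3 0 5;0 0 6 0 5;0 0 6 0 5;0 0 6 0 1;0 0 6 0 1;0 0 6 0 1;0 0 6 0 1;0 0 6 0 1",
  "force": 60
}}

```text
time: 6.1
tcp_pos: [647.0, -274.1, 105.5]
ee_rot: [[0.554, 0.832, 0.006], [0.832, -0.554, 0.0], [0.004, 0.005, -1.0]]
force: [-0.4, -0.3, 7.1]
finger_gap: 17.3
```

Run:
```python
from h import *
from rig import ctrl
s=ctrl.sense(); print(s["tcp_pos"],s["force"],s["joints"])
inc(s["tcp_pos"],s["ee_rot"],(450,76,235),76)
```

```text
[ 647.00520045 -274.13169527  105.52602732] [-0.40288789 -0.32572843  7.05662235] [ -3.10597466  40.37347052  34.70970389  89.00516777 -25.84232158
  58.46797851   5.15466311]
d cm [ 18.28 -35.74 -13.05] turn rad -0.343 curyaw 56.3 alt180 turn 2.799 dist 42.2
```

Request:
{"method": "jog_arm", "body": {
  "increments": "0 0 -3 0 1;0 0 -7 0 1;1.5 -3 -11 0 1;18.3 -35.8 -13 0 1;18.3 -35.8 -13 0 1;18.3 -35.8 -13 0 1;18.3 -35.8 -13 0 1;18.3 -35.8 -13 0 1;18.3 -35.8 -13 0 1;18.3 -35.8 -13 0 1;18.3 -35.8 -13 0 1;18.3 -35.8 -13 0 1"
}}

```text
time: 7.3
tcp_pos: [447.6, 80.1, 234.5]
ee_rot: [[0.548, 0.836, 0.005], [0.836, -0.548, 0.003], [0.005, 0.002, -1.0]]
force: [0.4, 0.3, -2.7]
finger_gap: 17.4
```

Run:
```python
from h import *
from rig import ctrl
p=ctrl.get_image("wrist"); save(p,"w4.npz"); s=ctrl.sense()
print(s["time"],s["tcp_pos"],s["force"],s["finger_gap"])
print(*boards(p),sep="\n")
cv2.imwrite("pics/w4.png",p["frame"][:,:,::-1])
inc(s["tcp_pos"],s["ee_rot"],(450,76,112),76)
```

```text
7.35 [448.83189712  77.681476   234.62126215] [ 0.113917   -1.43383314 -2.77576741] 17.283746708053634
([449.1, 76.1], [100.2, 130.2], 165.3, [276.0, 176.0])
([453.3, 263.7], [131.3, 102.7], 6.5, [178.0, 44.0])
d cm [-0.13  0.14 12.26] turn rad -0.339 curyaw 56.6 alt180 turn 2.802 dist 12.3
```

View pics/w4.png

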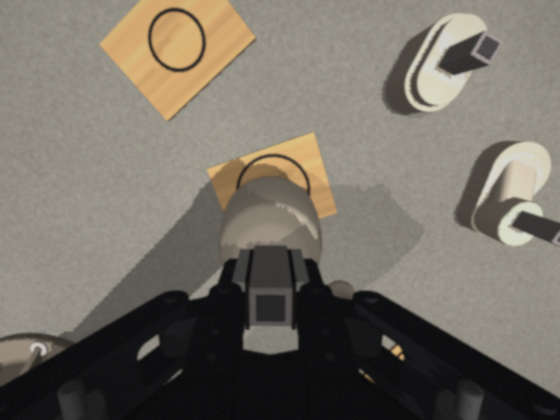

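Run:
```python
from h import *
from rig import ctrl
p=load("w4.npz"); s=ctrl.sense()
print(back(p,[271,308],246.5), proj(p,[*s["tcp_pos"][:2],246.5]))
```

```text
[[447.6087427   79.39546237 246.5       ]] [[275.87970282 309.6592192 ]]
```

Request:
{"method": "jog_arm", "body": {
  "increments": "-0.14 0.17 4 0 1;-0.14 0.17 8 0 1;-0.14 0.17 10.5 0 1;-0.14 0.17 11.5 0 1;-0.14 0.17 11.6 0 1;-0.14 0.17 11.6 0 1"
}}

```text
time: 7.95
tcp_pos: [451.4, 75.1, 119.6]
ee_rot: [[0.552, 0.834, 0.008], [0.834, -0.552, 0.002], [0.006, 0.006, -1.0]]
force: [0.4, 0.4, -3.0]
finger_gap: 17.3
```

Run:
```python
from h import *
from rig import ctrl
p=ctrl.get_image("wrist"); save(p,"w5.npz"); s=ctrl.sense()
print(s["time"],s["tcp_pos"],s["force"],s["finger_gap"])
cv2.imwrite("pics/w5.png",p["frame"][:,:,::-1])
inc(s["tcp_pos"],s["ee_rot"],(449.5,76,112),76)
q=ctrl.get_image("scene");save(q,"s5.npz")
cv2.imwrite("pics/s5.png",cv2.resize(q["frame"][150:220,190:280,::-1],(720,560),interpolation=cv2.INTER_CUBIC))
```

```text
8.0 [451.63392917  75.49357266 119.92288562] [-0.28533979  0.60879378 -2.82336201] 17.132392697490495
d cm [-0.08 -0.21  0.79] turn rad -0.34 curyaw 56.5 alt180 turn 2.801 dist 0.8
```

View pics/w5.png

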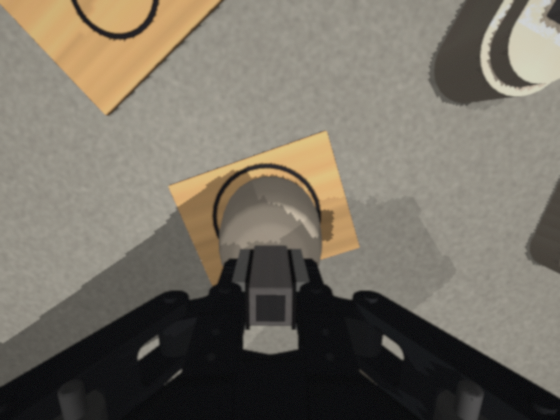

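View pics/s5.png

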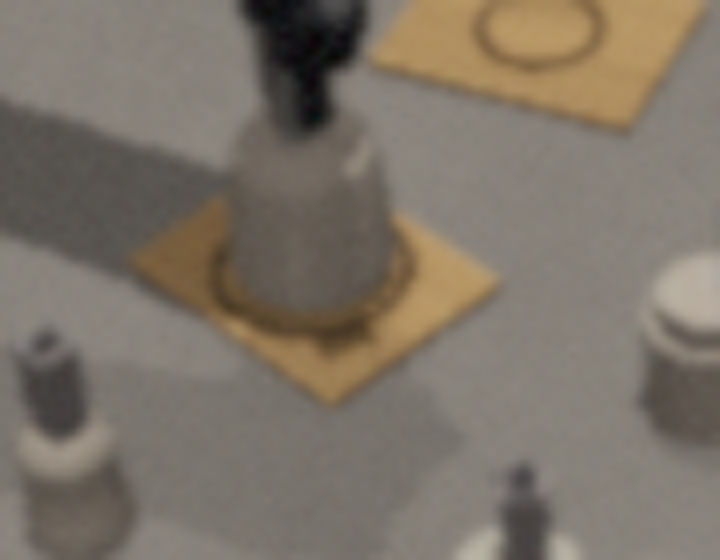

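Request:
{"method": "jog_arm", "body": {
  "increments": "-0.08 -0.22 0 0 1;-0.08 -0.22 0.3 0 1;-0.08 -0.22 0.6 0 1;-0.08 -0.22 0.75 0 1;-0.08 -0.22 0.75 0 1"
}}

```text
time: 8.55
tcp_pos: [449.1, 76.3, 112.2]
ee_rot: [[0.551, 0.834, 0.008], [0.834, -0.552, 0.002], [0.007, 0.006, -1.0]]
force: [-0.2, 0.4, -3.7]
finger_gap: 17.0
```

Run:
```python
from h import *
from rig import ctrl
p=ctrl.get_image("wrist"); save(p,"w6.npz"); s=ctrl.sense()
print(s["time"],s["tcp_pos"],s["force"],s["finger_gap"])
cv2.imwrite("pics/w6.png",cv2.resize(p["frame"][130:290,150:380,::-1],(805,560),interpolation=cv2.INTER_CUBIC)[:,:800])
```

```text
8.6 [449.22196569  76.27302257 112.31011573] [-0.0954099   0.95788674 -3.51082775] 17.152687221547065
```

View pics/w6.png

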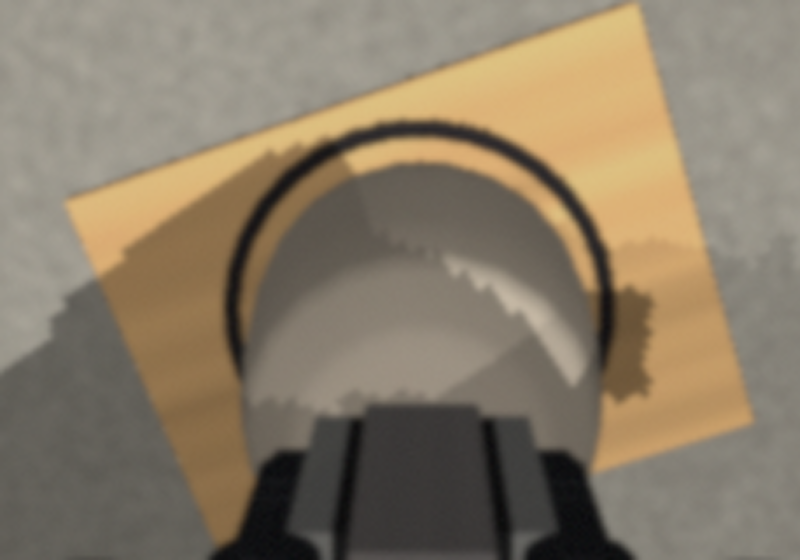

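Run:
```python
from h import *
p=load("w6.npz")
E=p["extrinsics"]; print(E[:3,3])
f=lambda x,y:(x/3.5+150,y/3.5+130)
line=back(p,[f(420,129),f(290,175),f(237,285),f(550,175),f(605,290),f(343,140),f(500,143)],6)[:,:2]
cast=back(p,[f(422,163),f(330,190),f(275,258),f(510,183),f(572,250)],6.5)[:,:2]
def circ(w):
    A=np.c_[2*w,np.ones(len(w))];x=np.linalg.lstsq(A,(w**2).sum(1),rcond=None)[0];return x[:2],np.sqrt(x[2]+x[:2]@x[:2])
print(circ(line),circ(cast))
# fixed radius
from scipy.optimize import least_squares
for w,r in((line,42),(cast,36)): print(least_squares(lambda c:np.linalg.norm(w-c,axis=1)-r,w.mean(0)).x)
```

```text
[486.74379105 134.16356697 229.52392982]
(array([449.88404397,  76.51268448]), np.float64(41.23162641272939)) (array([449.34167675,  73.7007994 ]), np.float64(36.29212316299614))
[449.3619695   75.73633917]
[449.53499711  74.01331919]
```

Request:
{"method": "jog_arm", "body": {
  "increments": "0.17 -0.05 0 0 1;0.17 -0.05 0.1 0 1;0.17 -0.05 0.15 0 1"
}}

```text
time: 8.9
tcp_pos: [450.4, 78.4, 111.6]
ee_rot: [[0.551, 0.834, 0.009], [0.834, -0.551, 0.003], [0.008, 0.006, -1.0]]
force: [-2.6, -0.6, 7.6]
finger_gap: 16.9
```

Request:
{"method": "jog_arm", "body": {
  "increments": "0.17 -0.05 0.1 0 2.2;0.17 -0.05 0.1 0 3;0.17 -0.05 0.1 0 5;0.17 -0.05 0.1 0 5;0.17 -0.05 -4 0 5;0 0 -9 0 5;-15.4 9 -11.8 0 5;-15.4 9 -11.8 0 5;-15.4 9 -11.8 0 5;-15.4 9 -11.8 0 5;-15.4 9 -11.8 0 5;-15.4 9 -11.8 0 5"
}}

```text
time: 10.1
tcp_pos: [439.3, -100.3, 228.9]
ee_rot: [[0.553, 0.833, 0.009], [0.833, -0.553, 0.004], [0.008, 0.006, -1.0]]
force: [0.0, 0.2, -0.9]
finger_gap: 50.0
```

Run:
```python
from h import *
from rig import ctrl
p=ctrl.get_image("wrist"); save(p,"w7.npz"); s=ctrl.sense()
print(s["time"],s["tcp_pos"],s["force"],s["finger_gap"],s["joints"])
cv2.imwrite("pics/w7.png",p["frame"][:,:,::-1])
q=ctrl.get_image("top");save(q,"t7.npz")
cv2.imwrite("pics/t7.png",cv2.resize(q["frame"][245:320,180:350,::-1],(800,353),interpolation=cv2.INTER_CUBIC))
```

```text
10.15 [439.44342972 -99.23324059 228.69303169] [ 0.36599046  0.37793621 -0.40833335] 49.816485797596734 [-37.80442494   4.15391102  47.81847396 117.19559717  -3.91714804
  59.61061898 -21.53061242]
```

View pics/w7.png

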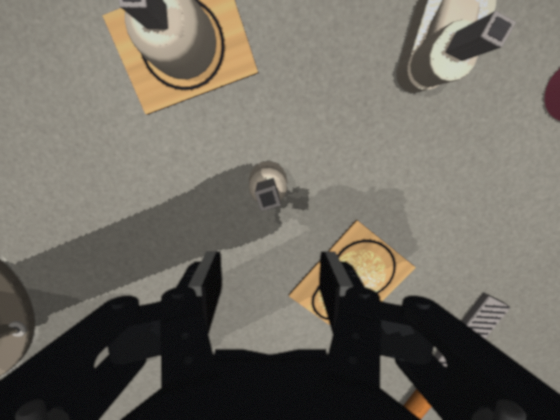

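View pics/t7.png

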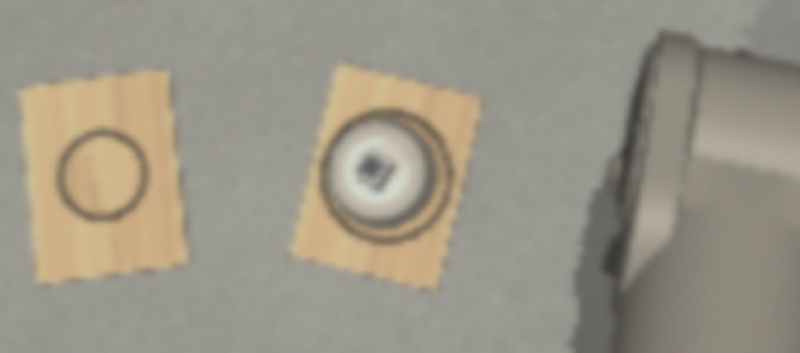

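```bash
cat >> h.py <<'E'
def over(p,fn,crop,sc,polys):
    x0,y0,x1,y1=crop
    im=cv2.resize(np.ascontiguousarray(p["frame"][y0:y1,x0:x1,::-1]),None,fx=sc,fy=sc,interpolation=cv2.INTER_CUBIC)
    for P,col in polys:
        u=(proj(p,P)-[x0,y0]+0.5)*sc
        cv2.polylines(im,[np.round(u*8).astype(int).reshape(-1,1,2)],True,col,1,cv2.LINE_AA,3)
    cv2.imwrite(fn,im)
def circ3(c,r,z):
    t=np.linspace(0,2*np.pi,60,endpoint=False); return np.c_[c[0]+r*np.cos(t),c[1]+r*np.sin(t),0*t+z]
def sq3(c,yaw,z,h=9):
    a=np.radians(yaw);R=np.array([[np.cos(a),-np.sin(a)],[np.sin(a),np.cos(a)]])
    w=np.array([(h,h),(-h,h),(-h,-h),(h,-h)])@R.T+c; return np.c_[w,[z]*4]
E
python3 - <<'E'
from h import *
L=(449.5,76.2)
pl=[(circ3(L,42,6),(0,255,0)),(circ3(L,36,6),(0,0,255)),(sq3(L,56.5,123),(255,0,0))]
over(load("t7.npz"),"pics/t7o.png",(235,250,290,315),9,pl)
over(load("w7.npz"),"pics/w7o.png",(95,0,265,120),4.5,pl)
a=load("w7.npz");cv2.imwrite("pics/w7z.png",cv2.resize(a["frame"][155:215,235:325,::-1],(720,480),interpolation=cv2.INTER_CUBIC))
E
```

```text
(no output)
```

View pics/t7o.png

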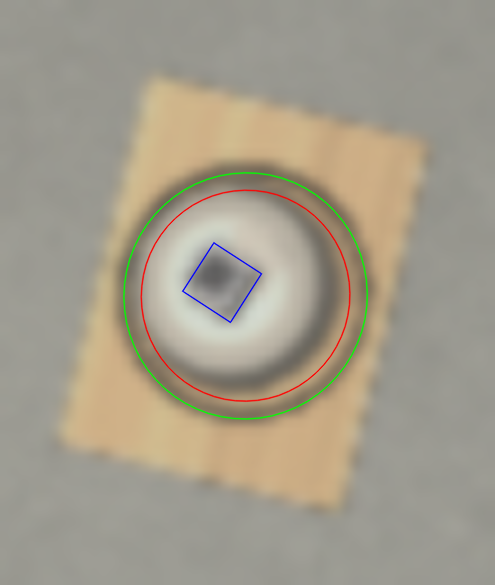

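View pics/w7o.png

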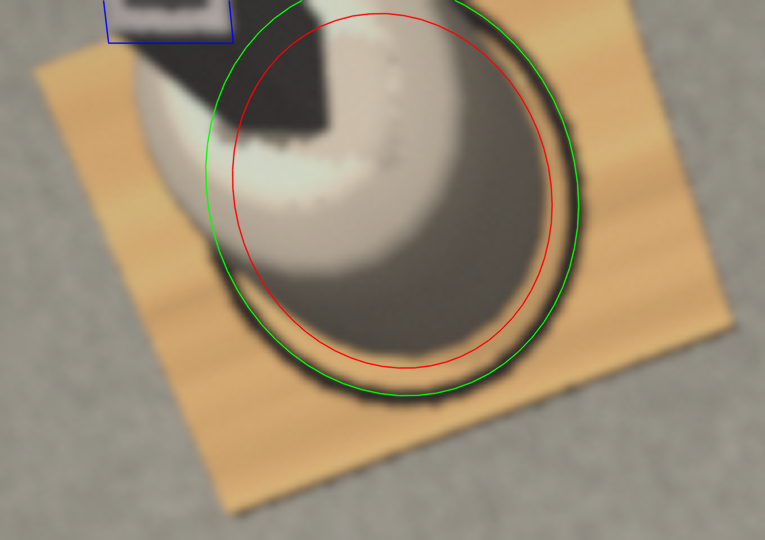

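View pics/w7z.png

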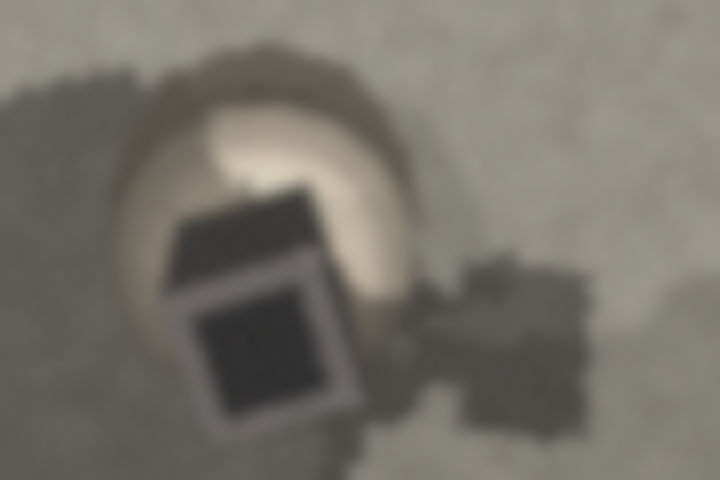

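```bash
cat >> h.py <<'E'
from scipy.optimize import least_squares
def circ(w,r=None):
    if r: return least_squares(lambda c:np.linalg.norm(w-c,axis=1)-r,w.mean(0)).x
    x=least_squares(lambda c:np.linalg.norm(w-c[:2],axis=1)-c[2],[*w.mean(0),40]).x; return x
E
python3 - <<'E'
from h import *
p=load("w7.npz")
f=lambda x,y:(x/4.5+95-.5,y/4.5-.5)
cv2.imwrite("pics/w7y.png",cv2.resize(p["frame"][0:90,125:235,::-1],(800,655),interpolation=cv2.INTER_CUBIC)[:600])
g=lambda x,y:f(x,y)
cast=back(p,[g(547,180),g(540,235),g(515,290),g(470,335),g(410,355),g(350,345),g(300,318),g(262,280)],6)[:,:2]
line=back(p,[g(580,200),g(568,270),g(530,340),g(480,382),g(410,400),g(340,385),g(280,345),g(230,280)],6)[:,:2]
print(circ(cast),circ(cast,36),circ(cast,34.5));print(circ(line),circ(line,42))
# top tube
t=load("t7.npz");print(back(t,[235+215/9-.5,250+276/9-.5],123))
E
```

```text
[450.19857125  79.60392931  36.26221533] [450.10277162  79.27676296] [449.55598865  77.41135916]
[449.17224802  75.67932149  42.059674  ] [449.1443291   75.60801292]
[[451.41733179  78.28624768 123.        ]]
```

View pics/w7y.png

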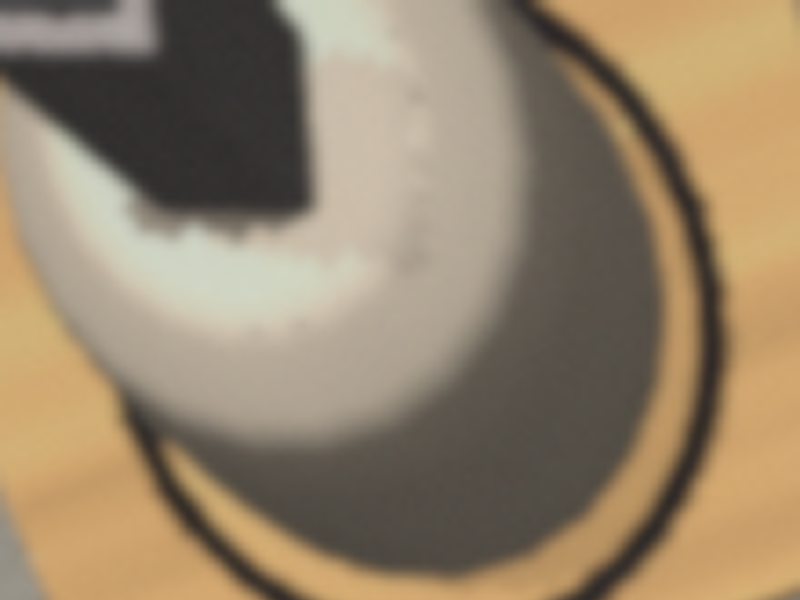

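Run:
```python
from h import *
from rig import ctrl
s=ctrl.sense()
for z in (165,110): inc(s["tcp_pos"],s["ee_rot"],(450.3,78.6,z),56.5)
```

```text
d cm [15.36 -8.88  6.43] turn rad 0.003 curyaw 56.7 alt180 turn -3.139 dist 18.9
d cm [15.32 -8.9  11.93] turn rad 0.003 curyaw 56.7 alt180 turn -3.139 dist 21.4
```

Request:
{"method": "jog_arm", "body": {
  "increments": "15.4 -8.9 0 0 5;15.4 -8.9 0 0 5;15.4 -8.9 2 0 5;15.4 -8.9 6 0 5;15.4 -8.9 6.5 0 5;15.3 -8.9 6.5 0 5;15.3 -8.9 9.5 0 5;15.3 -8.9 11.7 0 5;15.3 -8.9 11.7 0 5;15.3 -8.9 11.7 0 1;15.3 -8.9 11.7 0 1;15.3 -8.9 11.7 0 1"
}}

```text
time: 11.4
tcp_pos: [451.5, 78.4, 113.9]
ee_rot: [[0.55, 0.835, 0.011], [0.835, -0.55, 0.005], [0.01, 0.007, -1.0]]
force: [-0.4, -1.1, 5.0]
finger_gap: 17.4
```

Request:
{"method": "jog_arm", "body": {
  "increments": "0 0 0 0 1;0 0 0 0 1"
}}

```text
time: 11.6
tcp_pos: [451.5, 78.4, 114.2]
ee_rot: [[0.55, 0.835, 0.012], [0.835, -0.55, 0.005], [0.011, 0.007, -1.0]]
force: [-0.4, 0.8, -2.0]
finger_gap: 17.1
```

Request:
{"method": "jog_arm", "body": {
  "increments": "0 0 -0.4 0 1;-0.3 0 -0.4 0 1;-0.3 0 -0.4 0 1;-0.3 0 -0.4 0 1"
}}

```text
time: 12.0
tcp_pos: [449.6, 75.8, 118.1]
ee_rot: [[0.55, 0.835, 0.011], [0.835, -0.55, 0.005], [0.011, 0.007, -1.0]]
force: [-0.3, -0.1, -3.6]
finger_gap: 17.1
```

Run:
```python
from h import *
from rig import ctrl
s=ctrl.sense();print(s["tcp_pos"],s["force"])
inc(s["tcp_pos"],s["ee_rot"],(449.4,75.9,112),56.5)
```

```text
[449.59058841  75.78765259 118.09310475] [-0.26877747 -0.11389566 -3.59501029]
d cm [-0.01 -0.03  0.61] turn rad 0.002 curyaw 56.6 alt180 turn -3.139 dist 0.6
```

Request:
{"method": "jog_arm", "body": {
  "increments": "0 0 0.2 0 1;0 0 0.35 0 1;0 0 0.42 0 1;0 0 0.45 0 1"
}}

```text
time: 12.4
tcp_pos: [449.6, 75.8, 113.9]
ee_rot: [[0.55, 0.835, 0.011], [0.835, -0.55, 0.006], [0.01, 0.006, -1.0]]
force: [-3.1, -1.0, 6.6]
finger_gap: 17.1
```

Run:
```python
from h import *
from rig import ctrl
s=ctrl.sense()
c=tube(load("w7.npz"),[(163,292),(320,248),(366,402),(215,442)],(235,155),8,101)
for z in (230,150,90): inc(s["tcp_pos"],s["ee_rot"],(*c,z),68)
```

```text
tube c [445.2 -89. ] sides [17.1, 17.0, 17.2, 16.6] yaw01 mod90 72.0 73.8
d cm [-13.87   8.77 -11.7 ] turn rad -0.199 curyaw 56.6 alt180 turn 2.943 dist 20.2
d cm [-13.96   8.73  -3.7 ] turn rad -0.199 curyaw 56.6 alt180 turn 2.943 dist 16.9
d cm [-14.02   8.69   2.3 ] turn rad -0.199 curyaw 56.6 alt180 turn 2.943 dist 16.7
```

Run:
```python
from h import *
t=load("top0.npz")
print(back(t,[316.8,282],101),back(load("w7.npz"),[235+262/8,155+195/8],20), proj(t,[445.2,-89,101]))
cv2.imwrite("pics/t0s.png",cv2.resize(t["frame"][265:305,290:340,::-1],(750,600),interpolation=cv2.INTER_CUBIC))
```

```text
[[444.30188494 -88.58452889 101.        ]] [[446.26802723 -86.9081624   20.        ]] [[316.93488039 281.68276691]]
```

View pics/t0s.png

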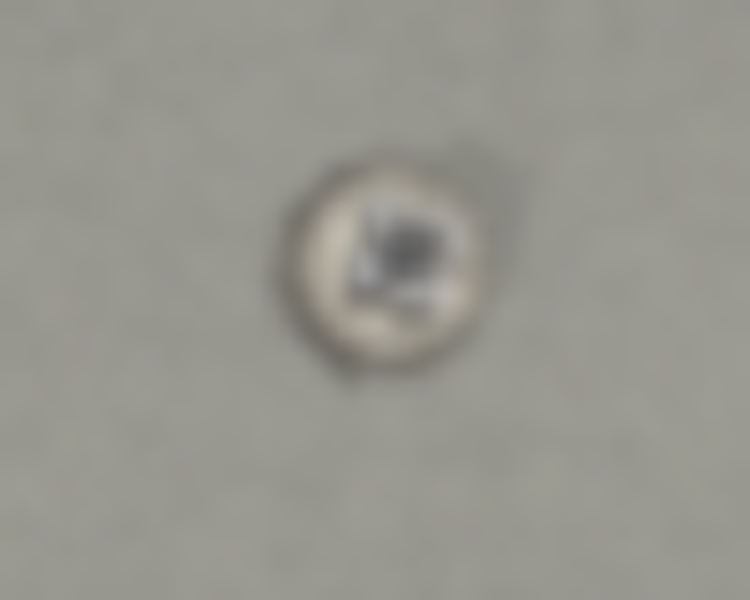

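Request:
{"method": "jog_arm", "body": {
  "increments": "0 0 0 0 3;0 0 0 0 5;0 0 0 0 5;0 0 -4 0 5;0 0 -8 0 5;-2 1.3 -10 -0.1 5;-14 8.7 -10 -0.286 5;-14 8.7 -10 -0.286 5;-14 8.7 -8 -0.286 5;-14 8.7 -5 -0.286 5;-14 8.7 -4 -0.286 5;-14 8.7 -3.7 -0.286 5"
}}

```text
time: 13.6
tcp_pos: [444.0, -88.5, 148.9]
ee_rot: [[0.292, 0.956, 0.008], [0.956, -0.292, 0.005], [0.007, 0.006, -1.0]]
force: [0.2, 0.2, -0.1]
finger_gap: 50.0
```

Run:
```python
from h import *
from rig import ctrl
p=ctrl.get_image("wrist"); save(p,"w8.npz"); s=ctrl.sense()
print(s["time"],s["tcp_pos"],s["force"],s["finger_gap"])
inc(s["tcp_pos"],s["ee_rot"],(445.2,-89,90),73)
cv2.imwrite("pics/w8.png",p["frame"][:,:,::-1])
```

```text
13.65 [444.61706323 -88.14807921 149.36320892] [-0.87025027 -0.22540774  1.31274504] 50.20787271905563
d cm [-0.11  0.04  5.94] turn rad 0.002 curyaw 73.1 alt180 turn -3.14 dist 5.9
```

View pics/w8.png

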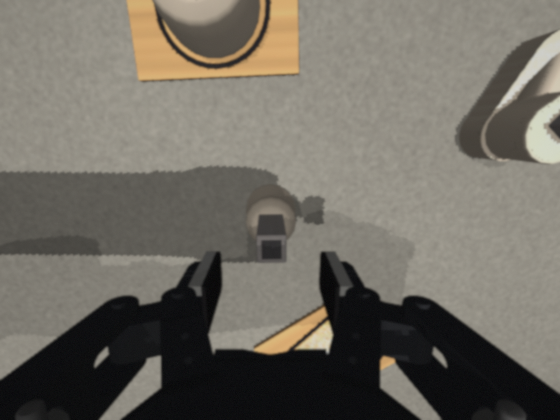

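Request:
{"method": "jog_arm", "body": {
  "increments": "-0.1 0.05 3 0 5;-0.1 0.05 6 0 5;-0.1 0.05 6.1 0 5;-0.1 0.05 6.1 0 1;-0.1 0.05 6.1 0 1;-0.1 0.05 6.1 0 1;-0.1 0.05 6.1 0 1;-0.1 0.05 6.1 0 1"
}}

```text
time: 14.45
tcp_pos: [446.8, -88.9, 89.8]
ee_rot: [[0.291, 0.957, 0.012], [0.957, -0.291, 0.006], [0.009, 0.01, -1.0]]
force: [0.0, 1.4, 7.2]
finger_gap: 17.2
```

Run:
```python
from h import *
from rig import ctrl
s=ctrl.sense();print(s["tcp_pos"],s["force"],s["finger_gap"],s["time"])
inc(s["tcp_pos"],s["ee_rot"],(452.9,263.6,225),73)
```

```text
[446.77393492 -88.87088336  89.83900123] [0.02145394 1.40243506 7.15576624] 17.155442441794374 14.45
d cm [ 34.03  -9.53 -13.29] turn rad 0.002 curyaw 73.1 alt180 turn -3.14 dist 37.8
```

Request:
{"method": "jog_arm", "body": {
  "increments": "0 0 -3 0 1;0 0 -8 0 1;0 0 -13 0 1;0 0 -14 0 1;34 -9.5 -14 0 1;34 -9.5 -14 0 1;34 -9.5 -14 0 1;34 -9.5 -14 0 1;34 -9.5 -14 0 1;34 -9.5 -14 0 1;34 -9.5 -14 0 1;34 -9.5 -14 0 1"
}}

```text
time: 15.65
tcp_pos: [450.9, 271.5, 231.1]
ee_rot: [[0.28, 0.96, 0.011], [0.96, -0.28, 0.009], [0.012, 0.008, -1.0]]
force: [-0.7, 0.6, -1.5]
finger_gap: 17.5
```

Run:
```python
from h import *
from rig import ctrl
p=ctrl.get_image("wrist"); save(p,"w9.npz"); s=ctrl.sense()
print(s["time"],s["tcp_pos"],s["force"],s["finger_gap"])
print(*boards(p),sep="\n")
cv2.imwrite("pics/w9.png",p["frame"][:,:,::-1])
inc(s["tcp_pos"],s["ee_rot"],(453,263.6,96),73)
```

```text
15.7 [451.40147927 267.74435319 230.97712728] [ 0.05219511  0.09301297 -0.91978137] 17.39313552807418
([398.4, 75.0], [46.5, 32.8], 76.8, [272.0, 339.0])
([452.3, 263.8], [129.9, 100.3], 6.5, [271.0, 192.0])
([642.3, 276.1], [100.0, 130.8], 166.3, [432.0, 137.0])
d cm [-0.47  0.15 13.5 ] turn rad 0.01 curyaw 73.6 alt180 turn -3.132 dist 13.5
```

View pics/w9.png

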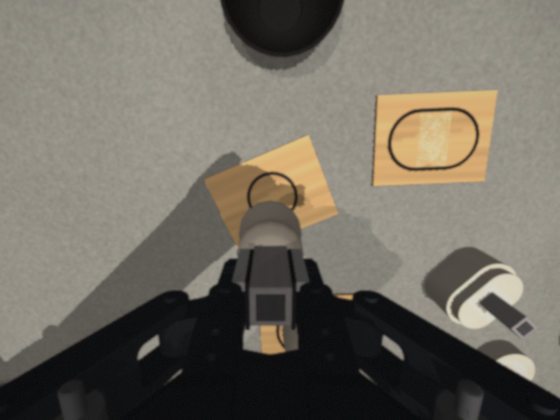

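Request:
{"method": "jog_arm", "body": {
  "increments": "-0.4 0.15 4 0 1;-0.4 0.15 8 0 1;-0.4 0.15 11.5 0 1;-0.4 0.15 12.8 0 1;-0.4 0.15 12.8 0 1;-0.4 0.15 12.8 0 1"
}}

```text
time: 16.3
tcp_pos: [454.1, 264.0, 104.1]
ee_rot: [[0.284, 0.959, 0.012], [0.959, -0.284, 0.007], [0.01, 0.01, -1.0]]
force: [1.2, 0.6, -0.6]
finger_gap: 17.0
```

Run:
```python
from h import *
from rig import ctrl
p=ctrl.get_image("wrist"); save(p,"w10.npz"); s=ctrl.sense()
print(s["time"],s["tcp_pos"],s["force"],s["finger_gap"])
cv2.imwrite("pics/w10.png",cv2.resize(p["frame"][130:290,150:380,::-1],(805,560),interpolation=cv2.INTER_CUBIC)[:,:800])
inc(s["tcp_pos"],s["ee_rot"],(452.8,263.7,95.8),73)
```

```text
16.35 [454.50726403 264.52612515 104.67048625] [-0.68693588 -0.25490943 -0.78625997] 17.358340322876497
d cm [-0.14 -0.15  0.88] turn rad 0.009 curyaw 73.5 alt180 turn -3.133 dist 0.9
```

View pics/w10.png

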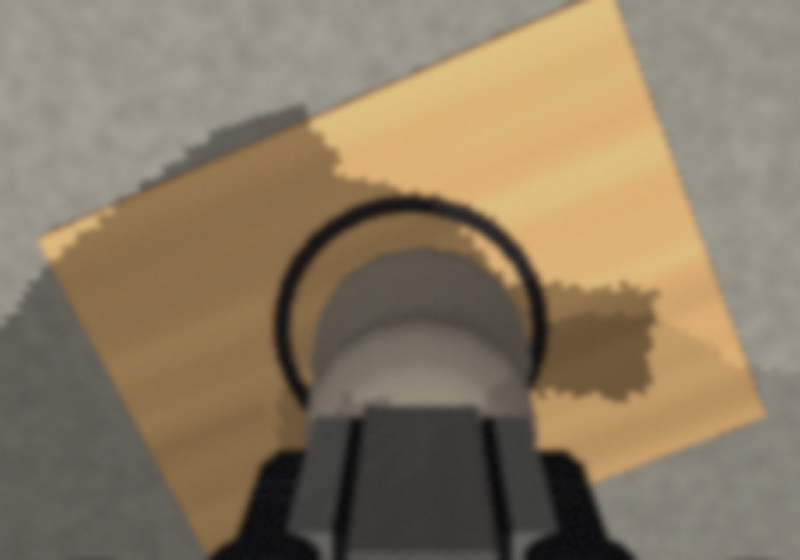

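Request:
{"method": "jog_arm", "body": {
  "increments": "-0.12 -0.16 0.3 0 1;-0.12 -0.16 0.6 0 1;-0.12 -0.16 0.75 0 1;-0.12 -0.16 0.8 0 1;-0.12 -0.16 0.85 0 1"
}}

```text
time: 16.85
tcp_pos: [452.7, 263.9, 96.2]
ee_rot: [[0.284, 0.959, 0.013], [0.959, -0.284, 0.008], [0.011, 0.011, -1.0]]
force: [-0.9, -0.0, -1.6]
finger_gap: 17.0
```

Request:
{"method": "jog_arm", "body": {
  "increments": "0 0 0.05 0 1;0 0 0.1 0 1"
}}

```text
time: 17.05
tcp_pos: [452.9, 264.0, 95.9]
ee_rot: [[0.284, 0.959, 0.013], [0.959, -0.284, 0.008], [0.012, 0.01, -1.0]]
force: [-1.8, -1.8, 9.6]
finger_gap: 17.4
```

Request:
{"method": "jog_arm", "body": {
  "increments": "0 0 0 0 3;0 0 0 0 5;0 0 0 0 5;0 0 -4 0 5;0 0 -9 0 5;-12 22.5 -13.4 0 5;-12 22.5 -13.4 0 5;-12 22.5 -13.4 0 5;-12 22.5 -13.4 0 5;-12 22.5 -13.4 0 5;-12 22.5 -13.4 0 5;-12 22.5 -13.4 0 5"
}}

```text
time: 18.25
tcp_pos: [633.9, 81.4, 230.8]
ee_rot: [[0.288, 0.958, 0.014], [0.958, -0.288, 0.007], [0.011, 0.011, -1.0]]
force: [-0.0, -0.0, -1.0]
finger_gap: 49.9
```

Run:
```python
from h import *
from rig import ctrl
p=ctrl.get_image("wrist"); save(p,"w11.npz"); s=ctrl.sense()
print(s["time"],s["tcp_pos"],s["force"],s["finger_gap"])
cv2.imwrite("pics/w11.png",p["frame"][:,:,::-1])
```

```text
18.3 [632.56916539  83.91418313 230.18011426] [-0.40843803 -0.0868262  -0.15432184] 50.39598656309453
```

View pics/w11.png

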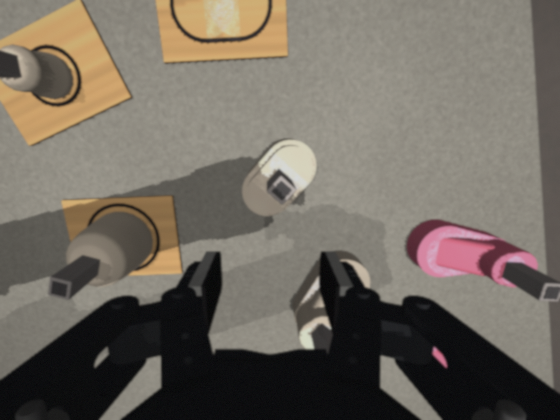

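Run:
```python
from h import *
p=load("w11.npz")
L=(449.5,76.0);S=(452.8,263.7)
over(p,"pics/w11o.png",(0,20,185,300),2.1,[(circ3(L,42,6),(0,255,0)),(circ3(L,36,6),(0,0,255)),(circ3(S,28,6),(0,255,0)),(circ3(S,22,6),(0,0,255)),(sq3(L,56.5,123),(255,0,0)),(sq3(S,73,107),(255,0,0))])
cv2.imwrite("pics/w11z.png",cv2.resize(p["frame"][135:220,235:325,::-1],(635,600),interpolation=cv2.INTER_CUBIC))
```

```text
(no output)
```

View pics/w11o.png

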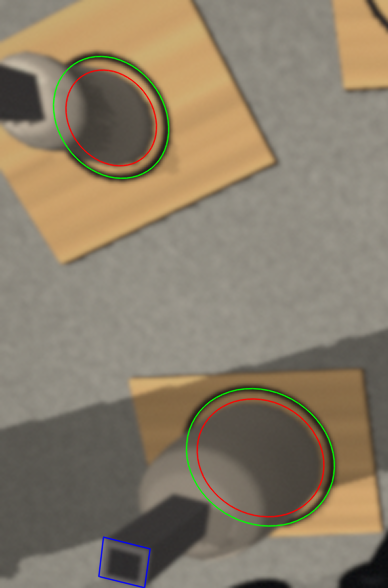

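View pics/w11z.png

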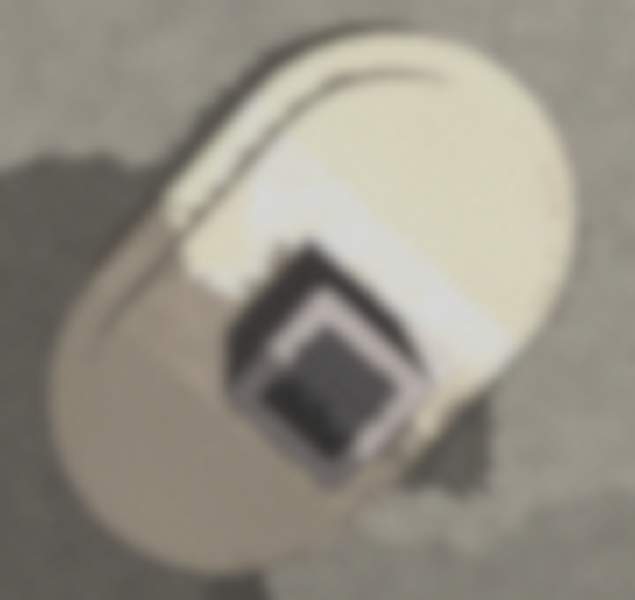

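Run:
```python
from h import *
from rig import ctrl
p=load("w11.npz");s=ctrl.sense()
c=tube(p,[(325,284),(434,381),(333,490),(230,393)],(235,135),7.06,109)
# long axis: silhouette axis px, straight edges
a=back(p,[(235+50/7.06+1,135+395/7.06-.5),(235+170/7.06,135+195/7.06)],0)
l=back(p,[(235+165/7.06,135+200/7.06),(235+290/7.06,135+65/7.06)],35)[:,:2];d=l[1]-l[0];print("long axis",np.degrees(np.arctan2(d[1],d[0])))
print(c)
```

```text
tube c [650.   98.9] sides [16.6, 16.9, 17.3, 16.6] yaw01 mod90 30.6 32.1
long axis 29.958751533276622
[649.95451282  98.90338489]
```

Run:
```python
from h import *
from rig import ctrl
s=ctrl.sense()
inc(s["tcp_pos"],s["ee_rot"],(650,98.9,160),121.3)
```

```text
d cm [1.85 1.18 7.05] turn rad -0.835 curyaw 73.5 alt180 turn 2.307 dist 7.4
```

Request:
{"method": "jog_arm", "body": {
  "increments": "1.9 1.2 2 -0.835 5;1.9 1.2 4 -0.835 5;1.9 1.2 6 -0.835 5;1.9 1.2 7 -0.835 5;1.9 1.2 7 -0.835 5;1.9 1.2 7 -0.835 5;1.9 1.2 7 -0.835 5;1.9 1.2 7 -0.835 5"
}}

```text
time: 19.1
tcp_pos: [649.3, 101.3, 160.3]
ee_rot: [[-0.52, 0.854, 0.011], [0.854, 0.52, 0.01], [0.002, 0.014, -1.0]]
force: [-0.1, 0.3, -0.3]
finger_gap: 50.0
```

Run:
```python
from h import *
from rig import ctrl
p=ctrl.get_image("wrist"); save(p,"w12.npz"); s=ctrl.sense()
print(s["time"],s["tcp_pos"],s["force"],s["finger_gap"])
inc(s["tcp_pos"],s["ee_rot"],(650,98.9,97),121.3)
cv2.imwrite("pics/w12.png",cv2.resize(p["frame"][150:300,170:370,::-1],(800,600),interpolation=cv2.INTER_CUBIC))
```

```text
19.15 [649.53384704 100.83473046 160.37184356] [-0.38176344  0.05106881 -0.06089441] 49.89847379016678
d cm [-0.2  -0.15  6.34] turn rad 0.0 curyaw 121.3 alt180 turn -3.141 dist 6.3
```

View pics/w12.png

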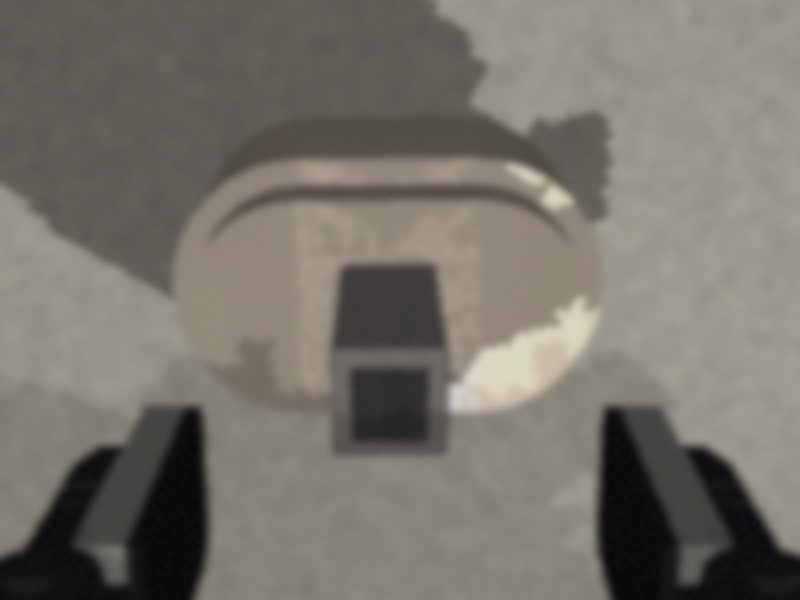

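Request:
{"method": "jog_arm", "body": {
  "increments": "-0.15 -0.17 3 0 5;-0.2 -0.17 6 0 5;-0.2 -0.17 6.4 0 5;-0.2 -0.17 6.4 0 5;-0.2 -0.17 6.4 0 1;-0.2 -0.17 6.4 0 1;-0.2 -0.17 6.4 0 1;-0.2 -0.17 6.4 0 1;-0.2 -0.17 6.4 0 1"
}}

```text
time: 20.05
tcp_pos: [651.2, 99.0, 98.2]
ee_rot: [[-0.52, 0.854, 0.014], [0.854, 0.52, 0.01], [0.001, 0.017, -1.0]]
force: [0.3, 0.7, 6.7]
finger_gap: 17.3
```

Run:
```python
from h import *
from rig import ctrl
s=ctrl.sense();print(s["tcp_pos"],s["force"],s["finger_gap"],s["time"],s["joints"])
inc(s["tcp_pos"],s["ee_rot"],(642.3,276.,180),76.3)
```

```text
[651.16198641  99.0128755   98.16501291] [0.34218228 0.65229259 6.65103758] 17.267653011146436 20.05 [-27.26113599  33.42474247  21.05128585  96.37562672 -15.07815322
  52.04971446  31.09066588]
d cm [15.59  8.58 -8.02] turn rad 0.786 curyaw 121.3 alt180 turn -2.356 dist 19.5
```

Request:
{"method": "jog_arm", "body": {
  "increments": "0 0 -3 0 1;0 0 -7 0 1;15.6 8.6 -8 0.787 1;15.6 8.6 -8 0.787 1;15.6 8.6 -8 0.787 1;15.6 8.6 -8 0.787 1;15.6 8.6 -8 0.787 1;15.6 8.6 -8 0.787 1;15.6 8.6 -8 0.787 1;15.6 8.6 -8 0.787 1"
}}

```text
time: 21.05
tcp_pos: [641.9, 275.9, 179.2]
ee_rot: [[0.237, 0.971, 0.013], [0.971, -0.238, 0.009], [0.012, 0.011, -1.0]]
force: [0.6, -0.2, -2.3]
finger_gap: 17.4
```

Run:
```python
from h import *
from rig import ctrl
p=ctrl.get_image("wrist"); save(p,"w13.npz"); s=ctrl.sense()
print(s["time"],s["tcp_pos"],s["force"],s["finger_gap"])
print(*boards(p),sep="\n")
cv2.imwrite("pics/w13.png",p["frame"][:,:,::-1])
inc(s["tcp_pos"],s["ee_rot"],(642.3,276,110),76.3)
```

```text
21.1 [642.10655887 275.77037097 179.40405694] [ 0.42771528  0.55125456 -2.57320506] 17.130003199408876
([453.6, 264.0], [131.3, 100.1], 6.6, [94.0, 253.0])
([647.1, 290.5], [70.8, 129.8], 166.2, [270.0, 177.0])
d cm [-0.06 -0.06  6.94] turn rad -0.001 curyaw 76.2 alt180 turn 3.141 dist 6.9
```

View pics/w13.png

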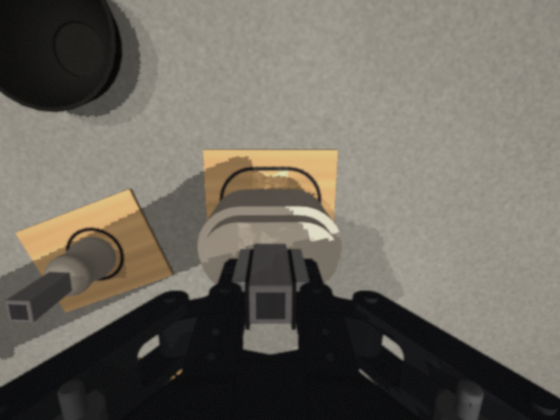

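Request:
{"method": "jog_arm", "body": {
  "increments": "0.02 0.08 4 0 1;0.02 0.08 6.3 0 1;0.02 0.08 6.9 0 1;0.02 0.08 6.9 0 1;0.02 0.08 6.9 0 1"
}}

```text
time: 21.6
tcp_pos: [645.1, 276.5, 112.0]
ee_rot: [[0.238, 0.971, 0.016], [0.971, -0.238, 0.011], [0.014, 0.013, -1.0]]
force: [0.5, 0.2, -2.7]
finger_gap: 17.1
```

Run:
```python
from h import *
from rig import ctrl
p=ctrl.get_image("wrist"); save(p,"w14.npz"); s=ctrl.sense()
print(s["time"],s["tcp_pos"],s["force"],s["finger_gap"])
cv2.imwrite("pics/w14.png",cv2.resize(p["frame"][130:290,150:380,::-1],(805,560),interpolation=cv2.INTER_CUBIC)[:,:800])
inc(s["tcp_pos"],s["ee_rot"],(643,276.2,104.5),76.3)
```

```text
21.65 [645.25253296 276.54521022 112.39542033] [ 0.50904024 -0.71850922 -1.36092735] 17.37517809287902
d cm [-0.1  -0.22  0.79] turn rad -0.001 curyaw 76.2 alt180 turn 3.14 dist 0.8
```

View pics/w14.png

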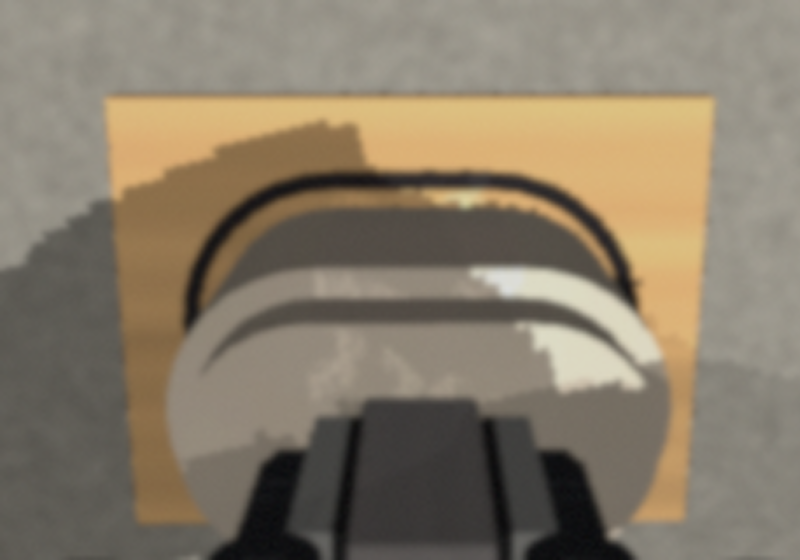

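Request:
{"method": "jog_arm", "body": {
  "increments": "-0.09 -0.22 0.2 0 1;-0.09 -0.22 0.5 0 1;-0.09 -0.22 0.7 0 1;-0.09 -0.22 0.78 0 1;-0.09 -0.22 0.83 0 1"
}}

```text
time: 22.15
tcp_pos: [643.0, 276.4, 104.3]
ee_rot: [[0.238, 0.971, 0.016], [0.971, -0.238, 0.011], [0.015, 0.013, -1.0]]
force: [-0.4, 0.6, 0.6]
finger_gap: 17.2
```

Request:
{"method": "jog_arm", "body": {
  "increments": "0 0 0.06 0 1;0 0 0.08 0 1"
}}

```text
time: 22.35
tcp_pos: [643.1, 276.4, 104.2]
ee_rot: [[0.238, 0.971, 0.016], [0.971, -0.238, 0.011], [0.015, 0.013, -1.0]]
force: [-1.7, -0.2, 3.9]
finger_gap: 16.8
```

Request:
{"method": "jog_arm", "body": {
  "increments": "0 0 0 0 3;0 0 0 0 5;0 0 0 0 5;0 0 -4 0 5;0 0 -9 0 5;-17 3.7 -12.6 0 5;-17 3.7 -12.6 0 5;-17 3.7 -12.6 0 5;-17 3.7 -12.6 0 5;-17 3.7 -12.6 0 5"
}}

```text
time: 23.35
tcp_pos: [637.2, 93.5, 230.0]
ee_rot: [[0.247, 0.969, 0.019], [0.969, -0.248, 0.009], [0.013, 0.017, -1.0]]
force: [0.2, -0.0, 0.5]
finger_gap: 50.1
```

Run:
```python
from h import *
from rig import ctrl
p=ctrl.get_image("wrist"); save(p,"w15.npz"); s=ctrl.sense()
print(s["time"],s["tcp_pos"],s["force"],s["finger_gap"])
def oval3(c,yaw,l,w,z):
    r=w/2;h=l/2-r;t=np.linspace(-np.pi/2,np.pi/2,30)
    P=np.r_[np.c_[h+r*np.cos(t),r*np.sin(t)],np.c_[-h-r*np.cos(t),-r*np.sin(t)]]
    a=np.radians(yaw);R=np.array([[np.cos(a),-np.sin(a)],[np.sin(a),np.cos(a)]]);P=P@R.T+c
    return np.c_[P,[z]*len(P)]
O=(643,276.2)
over(p,"pics/w15.png",(0,0,560,420),1.4,[(oval3(O,-13.8,98,64,6),(0,255,0)),(oval3(O,-13.8,86,52,6),(0,0,255)),(sq3(O,-13.8,115),(255,0,0))])
```

```text
23.4 [636.95831379  97.6054284  229.0891271 ] [0.18163494 1.00540091 0.2381165 ] 49.98105048572293
```

View pics/w15.png

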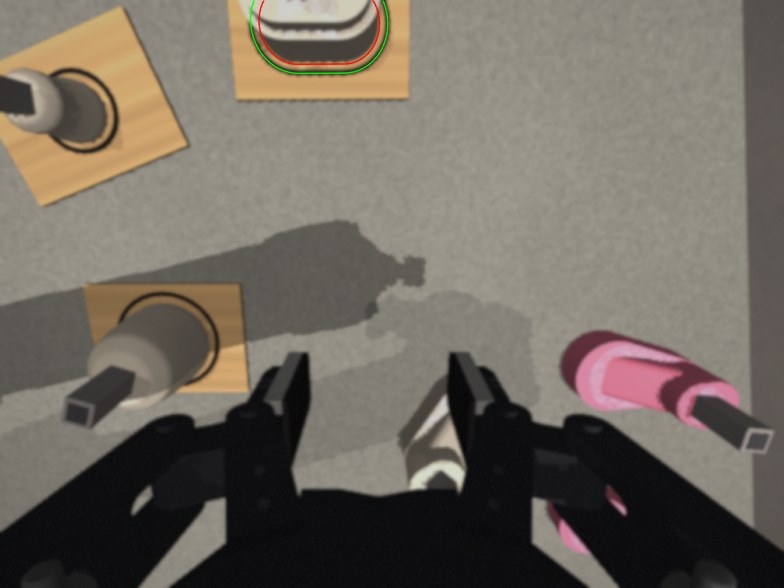

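Request:
{"method": "jog_arm", "body": {
  "increments": "-18.9 4.1 0 0 5;-18.9 4.1 0 0 5;-18.9 4.1 0 0 5;-18.9 4.1 0 0 5;-18.9 4.1 0 0 5;-18.9 4.1 0 0 5"
}}

```text
time: 24.0
tcp_pos: [630.9, -95.7, 226.4]
ee_rot: [[0.245, 0.969, 0.018], [0.969, -0.245, 0.012], [0.016, 0.014, -1.0]]
force: [0.1, 0.6, 0.6]
finger_gap: 50.1
```

Run:
```python
from h import *
from rig import ctrl
p=ctrl.get_image("wrist"); save(p,"w16.npz"); s=ctrl.sense()
print(s["time"],s["tcp_pos"],s["force"],s["finger_gap"])
cv2.imwrite("pics/w16.png",p["frame"][:,:,::-1])
w=load("w15.npz");cv2.imwrite("pics/w15z.png",cv2.resize(w["frame"][0:80,150:310,::-1],(800,400),interpolation=cv2.INTER_CUBIC))
```

```text
24.05 [631.26443208 -93.60471619 226.22364965] [-0.40763449  0.80375811 -0.22640578] 49.70656292356652
```

View pics/w16.png

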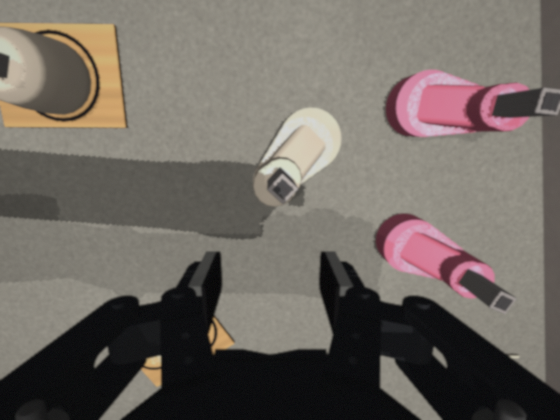

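View pics/w15z.png

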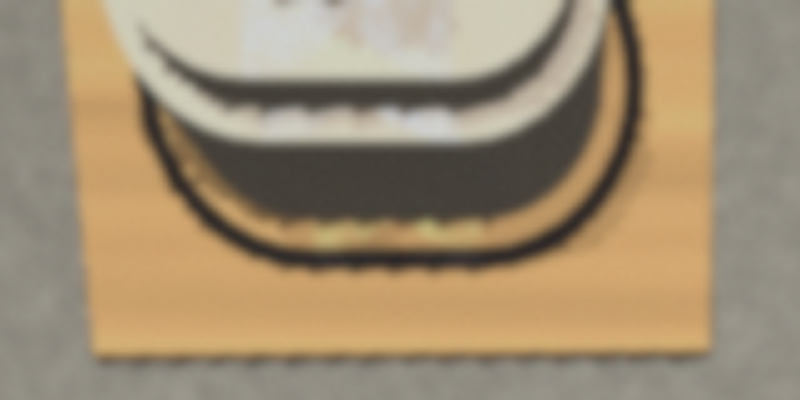

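```bash
cat >> h.py <<'E'
def oval3(c,yaw,l,w,z):
    r=w/2;h=l/2-r;t=np.linspace(-np.pi/2,np.pi/2,30)
    P=np.r_[np.c_[h+r*np.cos(t),r*np.sin(t)],np.c_[-h-r*np.cos(t),-r*np.sin(t)]]
    a=np.radians(yaw);R=np.array([[np.cos(a),-np.sin(a)],[np.sin(a),np.cos(a)]]);P=P@R.T+c
    return np.c_[P,[z]*len(P)]
E
python3 - <<'E'
from h import *
O=(643,276.2)
over(load("w15.npz"),"pics/w15o.png",(150,0,310,80),5,[(oval3(O,-13.8,98,64,6),(0,255,0)),(oval3(O,-13.8,86,52,6),(0,0,255))])
a=load("w16.npz");cv2.imwrite("pics/w16z.png",cv2.resize(a["frame"][100:220,240:350,::-1],(550,600),interpolation=cv2.INTER_CUBIC))
E
```

```text
(no output)
```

View pics/w15o.png

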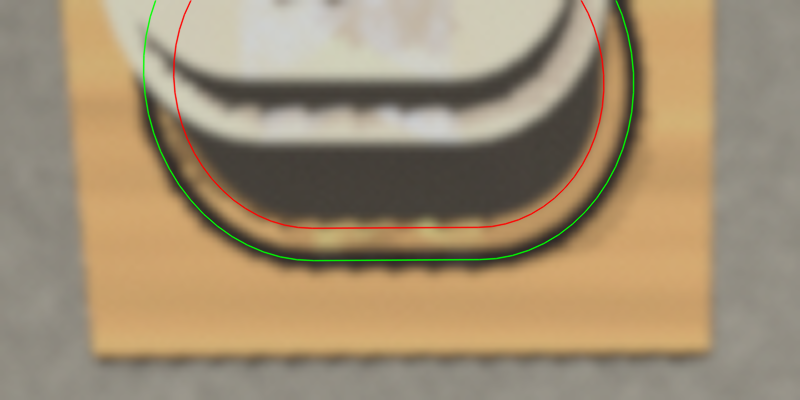

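View pics/w16z.png

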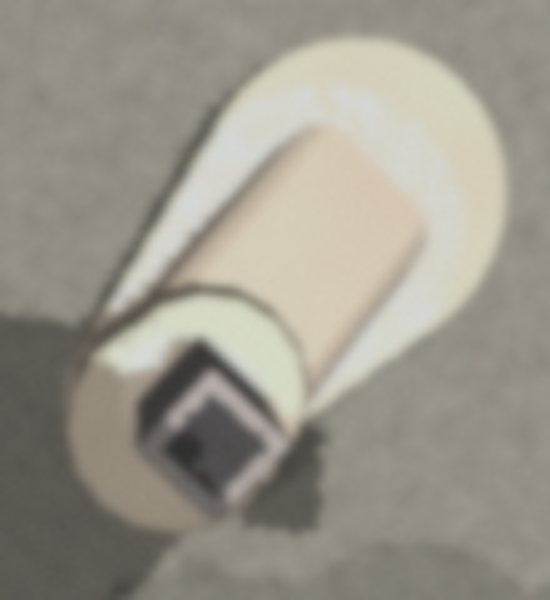

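Run:
```python
from h import *
from rig import ctrl
p=load("w16.npz");s=ctrl.sense()
c=tube(p,[(210,370),(292,442),(222,520),(138,444)],(240,100),5,113)
t=load("top0.npz");print(back(t,[110+433/2.162,125+190/2.162],113))
# foot axis at z~10..: toe end/ sides
for yaw in (120,121): inc(s["tcp_pos"],s["ee_rot"],(*c,160),yaw)
for yaw in (27,30,33):
  pass
a=back(p,[(240+355/5,100+38/5)],15);print("toe-ish",a)
d=a[0,:2]-c;print(np.degrees(np.arctan2(d[1],d[0])),np.linalg.norm(d))
```

```text
tube c [647.9 -74.8] sides [16.1, 17.2, 16.6, 18.1] yaw01 mod90 33.9 33.5
[[645.06750986 -74.8428136  113.        ]]
d cm [2.11 1.07 6.67] turn rad -0.768 curyaw 76.0 alt180 turn 2.374 dist 7.1
d cm [2.11 1.07 6.67] turn rad -0.785 curyaw 76.0 alt180 turn 2.357 dist 7.1
toe-ish [[697.34851922 -18.08039448  15.        ]]
48.943980739596995 75.28081096267479
```

Request:
{"method": "jog_arm", "body": {
  "increments": "2 1 2 0.738 5;2 1 4 0.738 5;2 1 6 0.738 5;2 1 6.7 0.738 5;2 1 6.7 0.738 5;2 1 6.7 0.738 5;2 1 6.7 0.738 5"
}}

```text
time: 24.75
tcp_pos: [647.5, -73.2, 159.4]
ee_rot: [[0.828, 0.561, 0.017], [0.56, -0.828, 0.013], [0.022, -0.001, -1.0]]
force: [-0.3, -0.1, 0.5]
finger_gap: 50.3
```

Run:
```python
from h import *
from rig import ctrl
p=ctrl.get_image("wrist"); save(p,"w17.npz"); s=ctrl.sense()
print(s["time"],s["tcp_pos"],s["force"],s["finger_gap"])
inc(s["tcp_pos"],s["ee_rot"],(647.2,-74.8,101),33.7)
cv2.imwrite("pics/w17.png",cv2.resize(p["frame"][150:300,170:370,::-1],(800,600),interpolation=cv2.INTER_CUBIC))
```

```text
24.8 [647.42514323 -73.84105815 159.64697471] [-0.00905127 -0.22357134 -0.04501415] 50.282333262151184
d cm [-0.2   0.07  5.86] turn rad 0.006 curyaw 34.0 alt180 turn -3.136 dist 5.9
```

View pics/w17.png

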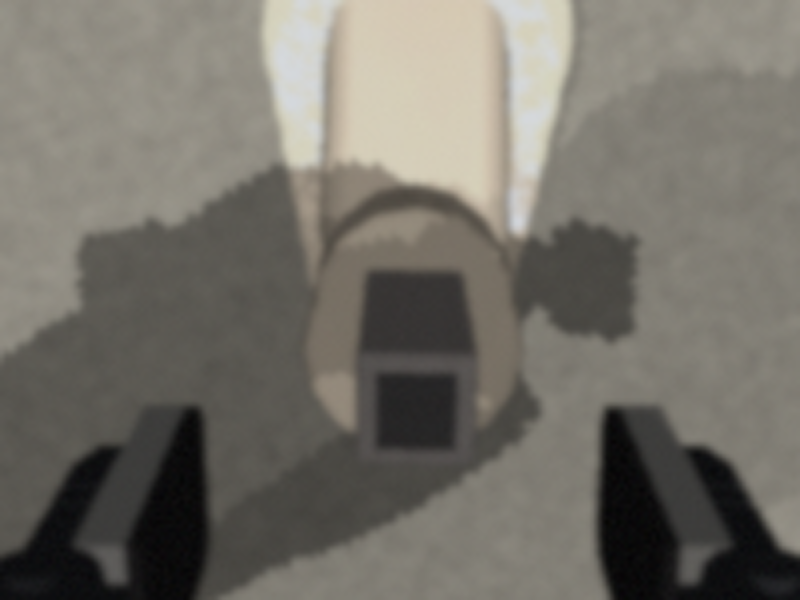

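Request:
{"method": "jog_arm", "body": {
  "increments": "-0.1 0.14 3 0 5;-0.2 0.14 5.5 0 5;-0.2 0.14 5.9 0 5;-0.2 0.14 5.9 0 5;-0.2 0.14 5.9 0 1;-0.2 0.14 5.9 0 1;-0.2 0.14 5.9 0 1;-0.2 0.14 5.9 0 1;-0.2 0.14 5.9 0 1"
}}

```text
time: 25.7
tcp_pos: [648.6, -75.4, 102.3]
ee_rot: [[0.828, 0.56, 0.02], [0.56, -0.829, 0.014], [0.024, 0.0, -1.0]]
force: [-0.6, 1.4, 6.5]
finger_gap: 17.3
```

Run:
```python
from h import *
from rig import ctrl
s=ctrl.sense();print(s["tcp_pos"],s["force"],s["finger_gap"],s["time"],s["joints"])
c=np.array((460.7,-255.9)); a=np.radians(18.3); t=c-25*np.array([np.cos(a),np.sin(a)]);print(t)
inc(s["tcp_pos"],s["ee_rot"],(*t,230),18.3)
```

```text
[648.59378508 -75.44239686 102.26582635] [-0.57339016  1.4039148   6.46760782] 17.331059564133298 25.7 [-25.43683907  37.78376611  41.42365899  97.5879429  -30.76890282
  55.28746337 -28.24019796]
[ 436.96436306 -263.7498114 ]
d cm [-27.76   3.76 -13.45] turn rad 0.275 curyaw 34.0 alt180 turn -2.867 dist 31.1
```

Request:
{"method": "jog_arm", "body": {
  "increments": "0 0 -3 0 1;0 0 -7 0 1;-27.7 3.8 -9.4 0.275 1;-27.7 3.8 -9.4 0.275 1;-27.7 3.8 -9.4 0.275 1;-27.7 3.8 -9.4 0.275 1;-27.7 3.8 -9.4 0.275 1;-27.7 3.8 -9.4 0.275 1;-27.7 3.8 -9.4 0.275 1;-27.7 3.8 -9.4 0.275 1;-27.7 3.8 -9.4 0.275 1;-27.7 3.8 -9.4 0.275 1"
}}

```text
time: 26.9
tcp_pos: [439.5, -262.0, 189.2]
ee_rot: [[0.948, 0.316, 0.02], [0.316, -0.949, 0.014], [0.023, -0.007, -1.0]]
force: [0.4, -0.6, -3.0]
finger_gap: 17.3
```

Run:
```python
from h import *
from rig import ctrl
p=ctrl.get_image("wrist"); save(p,"w18.npz"); s=ctrl.sense()
print(s["time"],s["tcp_pos"],s["ee_rot"],s["force"],s["finger_gap"])
print(*boards(p),sep="\n")
cv2.imwrite("pics/w18.png",p["frame"][:,:,::-1])
inc(s["tcp_pos"],s["ee_rot"],(437,-263.8,116),18.3)
```

```text
26.95 [ 439.36370112 -262.16934356  189.18496329] [[ 0.94847224  0.31625388  0.01959317]
 [ 0.31603242 -0.94865086  0.01360347]
 [ 0.02288923 -0.00671044 -0.99971549]] [-0.28592797  1.12881705 -3.94766908] 17.352507742960604
([447.4, -475.4], [99.5, 28.3], 28.3, [462.0, 252.0])
([411.4, -226.1], [54.1, 12.8], 18.3, [228.0, 216.0])
([470.3, -287.1], [129.0, 35.5], 18.5, [315.0, 171.0])
([502.5, -199.4], [20.0, 40.3], 150.7, [232.0, 122.0])
d cm [-0.44  0.13  7.31] turn rad 0.002 curyaw 18.4 alt180 turn -3.139 dist 7.3
```

View pics/w18.png

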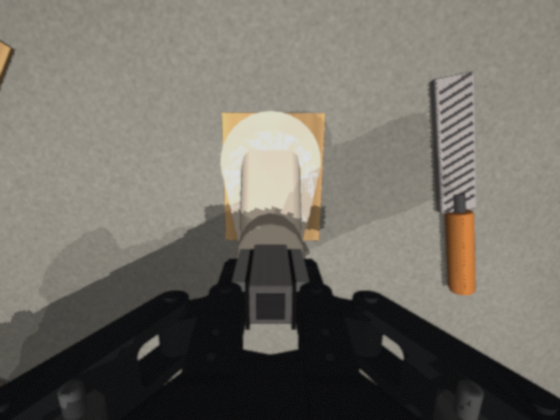

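Request:
{"method": "jog_arm", "body": {
  "increments": "-0.4 0.13 4 0 1;-0.44 0.13 6.5 0 1;-0.44 0.13 7.3 0 1;-0.44 0.13 7.3 0 1;-0.44 0.13 7.3 0 1"
}}

```text
time: 27.45
tcp_pos: [438.1, -264.3, 117.1]
ee_rot: [[0.948, 0.317, 0.021], [0.317, -0.949, 0.012], [0.024, -0.005, -1.0]]
force: [0.4, -0.1, -3.1]
finger_gap: 17.2
```

Run:
```python
from h import *
from rig import ctrl
p=ctrl.get_image("wrist"); save(p,"w19.npz"); s=ctrl.sense()
print(s["time"],s["tcp_pos"],s["force"],s["finger_gap"])
cv2.imwrite("pics/w19.png",cv2.resize(p["frame"][90:280,160:380,::-1],(695,600),interpolation=cv2.INTER_CUBIC))
inc(s["tcp_pos"],s["ee_rot"],(437,-263.8,108.5),18.3)
```

```text
27.5 [ 438.24131    -264.48433862  117.39565493] [ 0.11034553  0.02889616 -3.089434  ] 17.303499397256196
d cm [-0.12 -0.1   0.89] turn rad 0.003 curyaw 18.4 alt180 turn -3.139 dist 0.9
```

View pics/w19.png

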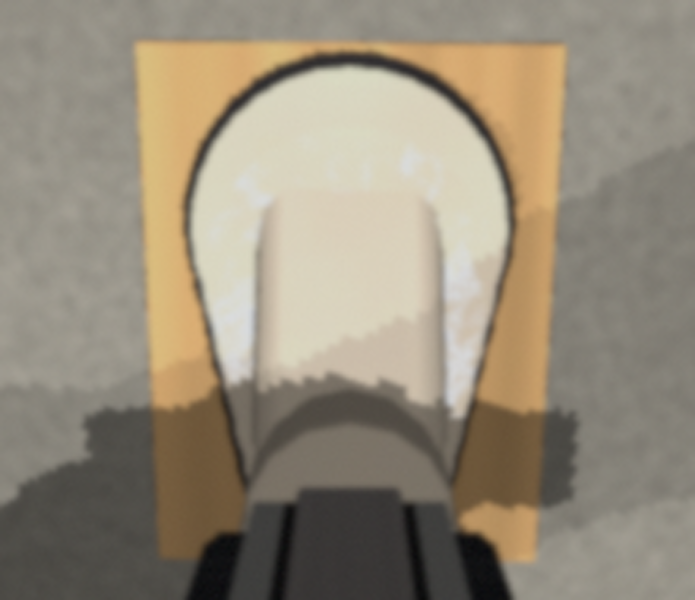

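Request:
{"method": "jog_arm", "body": {
  "increments": "-0.15 -0.05 0.3 0 1;-0.15 -0.05 0.6 0 1;-0.15 -0.05 0.75 0 1;-0.15 -0.05 0.75 0 1"
}}

```text
time: 27.9
tcp_pos: [436.7, -264.2, 109.8]
ee_rot: [[0.948, 0.317, 0.022], [0.316, -0.949, 0.013], [0.025, -0.005, -1.0]]
force: [-0.7, 0.2, -3.6]
finger_gap: 17.2
```

Run:
```python
from h import *
from rig import ctrl
p=ctrl.get_image("wrist"); save(p,"w20.npz"); s=ctrl.sense()
print(s["time"],s["tcp_pos"],s["force"],s["finger_gap"])
cv2.imwrite("pics/w20.png",cv2.resize(p["frame"][90:280,160:380,::-1],(695,600),interpolation=cv2.INTER_CUBIC))
inc(s["tcp_pos"],s["ee_rot"],(437,-263.8,108.5),18.3)
```

```text
27.95 [ 436.77924324 -264.32743363  109.83793298] [-0.49662139 -0.58068046 -3.89804713] 16.884804419223883
d cm [ 0.03 -0.04  0.13] turn rad 0.003 curyaw 18.4 alt180 turn -3.139 dist 0.1
```

View pics/w20.png

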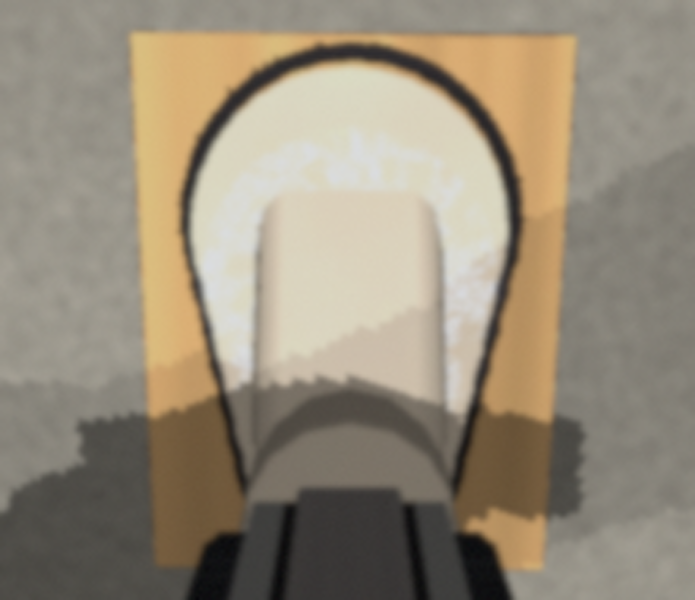

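Well centred. Touch down.

Request:
{"method": "jog_arm", "body": {
  "increments": "0.02 0 0.08 0 1;0.02 0.01 0.14 0 1;0.02 0.01 0.17 0 1"
}}

```text
time: 28.25
tcp_pos: [437.3, -264.4, 108.6]
ee_rot: [[0.948, 0.317, 0.022], [0.316, -0.949, 0.013], [0.025, -0.005, -1.0]]
force: [-0.9, 1.5, 4.1]
finger_gap: 17.4
```

Request:
{"method": "jog_arm", "body": {
  "increments": "0 0 0 0 3;0 0 0 0 5;0 0 0 0 5;0 0 -4 0 5;0 0 -9 0 5;6 -10 -16 0 5;6 -10 -16 0 5;6 -10 -16 0 5;6 -10 -16 0 5;6 -10 -16 0 5"
}}

```text
time: 29.25
tcp_pos: [459.4, -151.9, 270.9]
ee_rot: [[0.947, 0.319, 0.024], [0.319, -0.948, 0.013], [0.027, -0.005, -1.0]]
force: [0.4, -0.1, 0.1]
finger_gap: 49.9
```

Run:
```python
from h import *
from rig import ctrl
p=ctrl.get_image("wrist"); save(p,"w21.npz"); s=ctrl.sense()
print(s["time"],s["tcp_pos"],s["force"],s["finger_gap"])
print(*boards(p),sep="\n")
cv2.imwrite("pics/w21.png",p["frame"][:,:,::-1])
q=ctrl.get_image("scene");save(q,"s21.npz")
cv2.imwrite("pics/s21.png",cv2.resize(q["frame"][110:330,90:380,::-1],(790,600),interpolation=cv2.INTER_CUBIC))
```

```text
29.3 [ 458.57600096 -153.03593552  270.35522351] [ 0.92459991  0.26477589 -0.14538613] 49.92914789777534
([446.4, -477.0], [98.8, 29.1], 29.5, [491.0, 268.0])
([460.4, -255.5], [130.3, 100.6], 18.1, [347.0, 203.0])
([449.0, 74.5], [100.9, 130.5], 165.4, [100.0, 138.0])
```

View pics/w21.png

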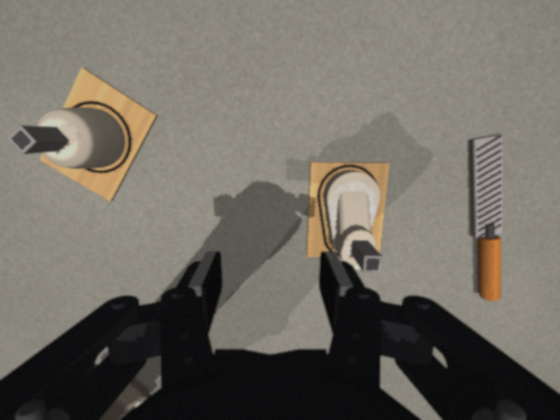

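View pics/s21.png

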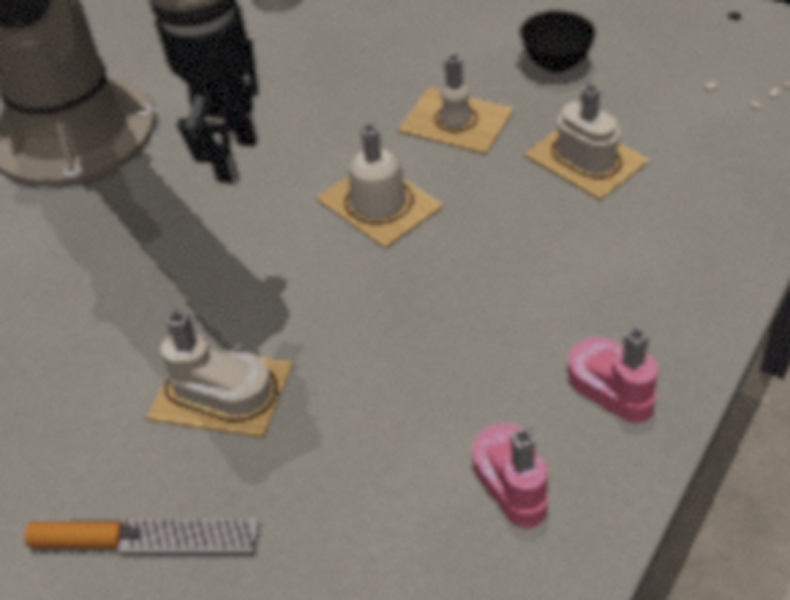

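Run:
```python
from h import *
a=np.radians(18.2);C=np.array((460.5,-255.7));R=np.array([[np.cos(a),-np.sin(a)],[np.sin(a),np.cos(a)]])
def foot(o,z): # hull of heel circle r21 & toe circle r32
    t=np.linspace(0,2*np.pi,80,endpoint=False);P=np.r_[np.c_[-9+(21+o)*np.cos(t),(21+o)*np.sin(t)],np.c_[48+(32+o)*np.cos(t),(32+o)*np.sin(t)]]
    P=cv2.convexHull(P.astype(np.float32))[:,0]; P=(P+[-25,0])@R.T+C;return np.c_[P,[z]*len(P)]
A=C-25*R[:,0]
pl=[(foot(6,6),(0,255,0)),(foot(0,6),(0,0,255)),(sq3(A,18.2,119),(255,0,0))]
for L,r,z,y in (((449.3,75.8),36,123,56.5),((452.8,263.7),22,107,73)): pl+=[(circ3(L,r+6,6),(0,255,0)),(circ3(L,r,6),(0,0,255)),(sq3(L,y,z),(255,0,0))]
O=(643,276.2);pl+=[(oval3(O,-13.8,98,64,6),(0,255,0)),(oval3(O,-13.8,86,52,6),(0,0,255)),(sq3(O,-13.8,115),(255,0,0))]
over(load("w21.npz"),"pics/w21o.png",(300,150,400,280),4.6,pl)
over(load("w21.npz"),"pics/w21p.png",(0,60,170,210),4,pl)
over(load("s21.npz"),"pics/s21o.png",(205,115,335,205),6,pl)
```

```text
(no output)
```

View pics/w21o.png

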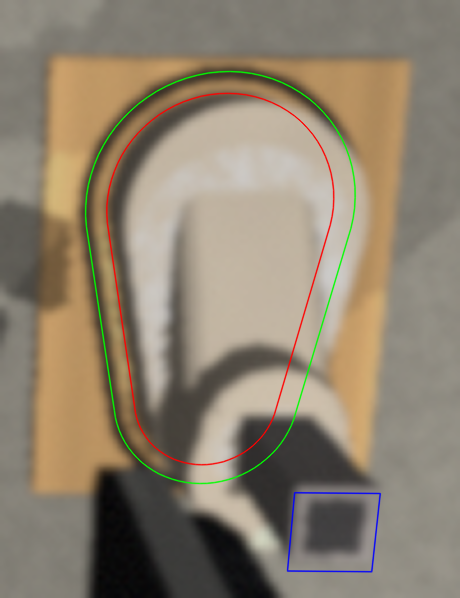

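View pics/w21p.png

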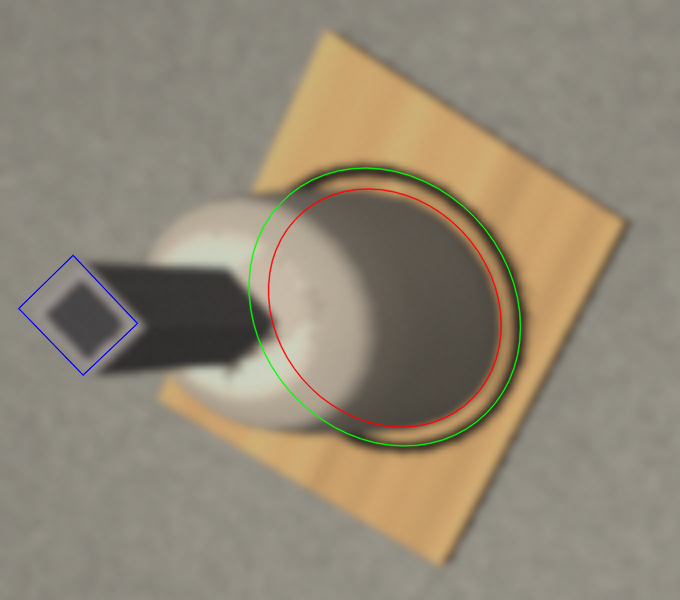

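View pics/s21o.png

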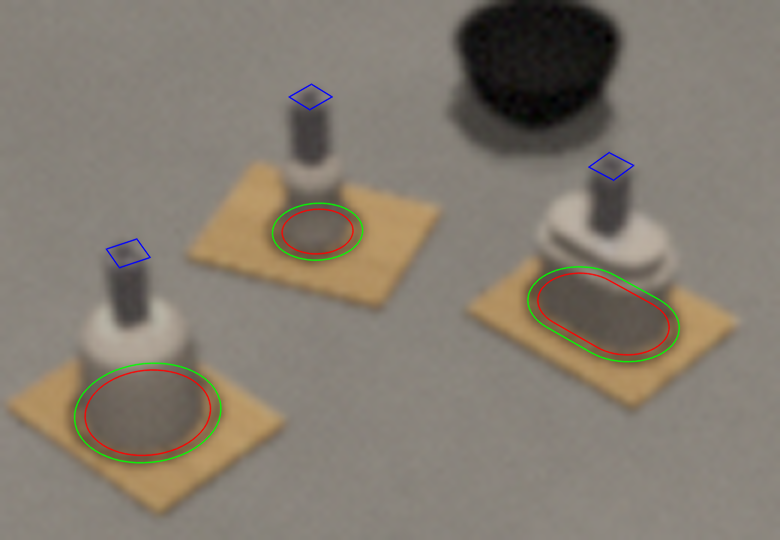

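Run:
```python
from rig import ctrl
print(ctrl.finish_job(), ctrl.sense()["time"])
```

```text
the job is handed in; nothing more can be done
the job is handed in; nothing more can be done
```

All four casts are standing on their own boards, released, in the order large round, small round, oval, foot. The foot has its toes at the toe end. I handed the job in at about 29 s of the 93 s allowed.

- **One correction:** the large cast first went down about 3 mm off centre. A wrist-camera adjustment I made during that first placing was wrong. I gripped it again, lifted it a few millimetres and re-set it.
- **Final checks:** wrist and scene pictures laid over the computed outlines show each cast inside its line, centred to about 1–1.5 mm. The oval and foot line up with their outlines by eye.
- **Bystanders and arm:** nothing was knocked over. The bowl, rasp and pink feet were not touched, and the arm was clear of everything at hand-in.
- **Disagreements:**
  - The network's position for the small cast was about 14 mm off, so I used positions fitted to the grip tube instead.
  - Wrist-camera and tool readings differed by about 2 mm while casts were held. I followed the tool readings, which the later pictures supported.
- **Tool tilt:** the tool leaned by about 1.5° by the last placing. I saw no effect on how the casts stand.

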